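Nest the stepped tumblers and set the misfit aside

ROBOT

A 6-joint arm with a two-finger parallel gripper is mounted at the origin on the work surface. World frame = base frame: x ahead of the robot, y to its left, z up, the work surface at z = 0. Lengths are in mm, angles in rad, forces in N, time in s.
With the tool pointing down it reaches from about 275 to 1000 mm from the base axis. Payload 8.4 kg.
Tool frame: the origin (TCP) lies at the very end of the fingers, on their centre line; the grasp point (between the pads) lies 19 mm behind it (r.tcp_to_grasp is the distance from the TCP to the grasp point, in mm); z points along the fingers, y is the line along which they close (so a half turn about z gives the same grasp; the last joint's range is limited). The gripper opens to 85 mm and grips with 20 to 120 N. Pads are 22 mm wide; open, the fingers measure 114 mm over their backs; the gripper's body (76 mm by 85 mm) begins 54 mm behind the grasp point. The pads swing forward as they close: fully open they stand 13 mm farther back than shut.
Start: joints at [1.154, 0.353, 1.633, -0, 1.155, -0.002], TCP at [251.878, 572.001, 231.281] pointing down, gripper open.
Joint ranges: [-2.63, 2.63], [-0.92, 2.1], [0.06, 2.66], [-1.3, 4.44], [0, 2.69], [-3.02, 3.02]. Speed limits (rad/s): [2.22, 2.22, 2.79, 3.14, 3.14, 3.14].

INTERFACE

Orientations are given as [roll, pitch, yaw] about the fixed x, y, z axes, in that order (R = Rz(yaw) Ry(pitch) Rx(roll)).
In Python, from rig import r gives the robot as it stands. The module is installed in compiled form; this text tells all that it offers.
- The arm moves only by the tool play_rows, never from a script. Its argument "rows" is a list of rows, each an object with "dp": the shift along the tool's x, y, z in units of 40 mm (1.0 is 40 mm), a list of three; "turn": the turn, a rotation vector about the tool's x, y, z in units of 6 degrees (1.0 is 6 degrees), a list of three; "fingers": the closure, from 0 (fully open) to 1 (shut). In form: [{"dp": [tx, ty, tz], "turn": [wx, wy, wz], "fingers": fingers}, ...]. A call has 1 to 5 rows; each row shifts and turns the commanded pose from where the row before left it, along the tool's axes as they then stand; what a row does not reach is not made up. A row lasts 1/12 s, in which the tool goes at most 41.7 mm and 7.16 degrees, less where a joint would pass 70% of its speed; a pose out of reach is approached as far as the arm can. A call is refused whole if a number of a shift passes 1 or a number of a turn 1, either way. A call with a gripper value outside its range is refused whole. The fingers move at their own pace and stop on an object; "force" is the grip in N (left out, the last holds). Time passes only in rows, so rows that do not move let the fingers close. It gives the time, the measured TCP pose, the force, the opening and the grip force at its end, in the units of the state.
- r.sense(): the state, without advancing time (a new reading comes with each control period).
- r.grab_frame(name): name is "scene" or "top" or "wrist"; returns a dict with "pixels" (480x640x3 uint8, red, green, blue), "fx", "fy", "cx", "cy" (pixels), "dist" ([k1, k2, p1, p2, k3] as OpenCV has them; the pictures are not rectified), "pose" (4x4, takes a point from camera to world coordinates). Camera axes: x right, y down, z forward; pixel columns grow to the right and rows downward; lengths in mm; the calibration is good to about 2 mm. A picture is of the moment at which its call begins. There is no depth.
- r.sign_off(): hands the job in; it is judged then, once.
The state is a dict: "clock": time; "qpos": joint angles; "qvel": joint speeds; "joint_efforts": joint torques, N m; "eef_pos": TCP position; "tcp_rot": TCP orientation; "contact_force": force on the tool from outside, world axes, zero at the start; "wrist_torque": the same for the moment, N m; "opening": opening from 0.0 (shut) to 1.0 (fully open); "grasp_force": force on a finger pad.
Only numpy, scipy, OpenCV 4.12 (cv2) and the standard library are available. Lean on these libraries where they do the work, as an engineer would, in place of code of your own. Each camera call takes 0.05 s, during which the arm holds its last target. There are 200 camera calls.

TASK

Make one nested pile of the three stepped steel tumblers on the cork mat, each fully home in the one below and upright, on top of the tumbler that already stands there. First take off the straight-sided beaker that someone left on that tumbler, since it does not nest, and stand it on the small white tray. One of the other tumblers stands on the counter and one lies in a wire drainer; set things down rather than dropping them, and leave the beaker in the other drainer and everything else where they are.

Things in the scene. Friction and masses are not known exactly. Their poses are not given: they have to be found in the camera images.
- tumbler_1: stepped steel tumbler, bottom of the pile, standing on the cork mat. 110 g, 95 mm high: body tapers from 34 mm across at the foot to 55 at 66 mm up, then steps out to a straight band 66 across (wall 2.5) from 66 to 95 mm. Origin at foot centre, z along its axis to the mouth. A nested tumbler's step rests on the rim below, its foot 29 mm above the lower foot, about 2 mm sideways play.
- tumbler_2: stepped steel tumbler, same shape as tumbler_1, standing upright on the counter; origin at foot centre, z along its axis to the mouth
- tumbler_3: stepped steel tumbler, same shape as tumbler_1, lying level in rack_a with its band overhanging; origin at foot centre, z along its axis to the mouth
- beaker_1: straight-sided steel beaker, 120 g, 80 mm high, 64 mm across at the foot, 66 at the rim, wall 2.5, no step; cannot go into a tumbler. Origin at foot centre, z along its axis to the mouth. Stands loosely, upright, on the rim of tumbler_1.
- beaker_2: straight-sided steel beaker, 120 g, 80 mm high, 64 mm across at the foot, 66 at the rim, wall 2.5, no step; cannot go into a tumbler. Origin at foot centre, z along its axis to the mouth. Lies in rack_b and stays there.
- rack_a: wire drainer fixed to the counter, 74 x 66 mm, on either side. Holds tumbler_3 lying level, axis 60 mm above the counter along the rack's x, mouth towards the rack's -x (roughly towards the robot), foot at x = +35 mm, on V-shaped wires under the tapered body only; the band overhangs freely. Origin under its centre, z up.
- rack_b: wire drainer like rack_a, on the other side, 74 x 66 mm; holds beaker_2 lying with its mouth towards the rack's -x. Origin under its centre, z up.
- mat: round cork mat, 100 mm across, 8 mm thick, fixed; origin under its centre
- tray: small white square tray, 120 x 120 mm outside, 12 mm high, wall and floor 5 mm thick, fixed; origin under its centre, x and y along its sides
- sponge: yellow washing-up sponge, 70 x 100 x 28 mm; origin under its centre; a bystander
- spoon: wooden spoon lying flat along its x; origin under it; a bystander
- ramekin: small white bowl, 80 mm across, 45 mm high; origin under its centre; a bystander
- mug: white mug, 80 mm across, 90 mm high, handle at its +y; origin under its centre; a bystander
- jar: glass jar with steel lid, 70 mm across, 110 mm high; origin under its centre; a bystander
- can: food can, 66 mm across, 100 mm high; origin under its centre; a bystander
- soap: clear soap bottle, 60 mm across, 190 mm high; origin under its centre; a bystander
Things that resemble listed ones, but are neither listed nor needed, are in the scene too. Leave any orange or pink look-alike of the tumbler_2 alone.

How it is judged (in metres and radians):
On the way, in this order (a step that is already met when the one before it is completed fails the run):
1. the straight beaker stands upright on the tray (angle between beaker_1's own z axis and vertical below 0.08 rad and z of beaker_1 in the frame of tray below 0.009 m and x of beaker_1 in the frame of tray between -0.03 and 0.03 m and y of beaker_1 in the frame of tray between -0.03 and 0.03 m), for 0.2 s.
2. one more stepped tumbler is nested fully home in the one on the mat (angle between tumbler_1's own z axis and vertical below 0.08 rad and horizontal distance between tumbler_1 and mat below 0.035 m and height (world z) of tumbler_1 between 0.005 and 0.012 m and ((z of tumbler_2 in the frame of tumbler_1 between 0.0255 and 0.0335 m and horizontal distance between tumbler_2 and tumbler_1 below 0.007 m and angle between tumbler_2's own z axis and vertical below 0.1 rad) or (z of tumbler_3 in the frame of tumbler_1 between 0.0255 and 0.0335 m and horizontal distance between tumbler_3 and tumbler_1 below 0.007 m and angle between tumbler_3's own z axis and vertical below 0.1 rad))), for 0.2 s.
At the end, for the whole second after the job is handed in: tumbler_1 upright on the mat, axis within 35 mm of its centre; the other two nested over it in either order, each foot 25.5-33.5 mm above the one below (29 = home), axes within 7 mm, tilt under 0.1 rad; beaker_1 upright on the tray floor, within 30 mm of its centre along each side; all at rest (all of step 1 and angle between tumbler_1's own z axis and vertical below 0.08 rad and horizontal distance between tumbler_1 and mat below 0.035 m and height (world z) of tumbler_1 between 0.005 and 0.012 m and (((z of tumbler_2 in the frame of tumbler_1 between 0.0255 and 0.0335 m and horizontal distance between tumbler_2 and tumbler_1 below 0.007 m and angle between tumbler_2's own z axis and vertical below 0.1 rad) and (z of tumbler_3 in the frame of tumbler_2 between 0.0255 and 0.0335 m and horizontal distance between tumbler_3 and tumbler_2 below 0.007 m and angle between tumbler_3's own z axis and vertical below 0.1 rad)) or ((z of tumbler_3 in the frame of tumbler_1 between 0.0255 and 0.0335 m and horizontal distance between tumbler_3 and tumbler_1 below 0.007 m and angle between tumbler_3's own z axis and vertical below 0.1 rad) and (z of tumbler_2 in the frame of tumbler_3 between 0.0255 and 0.0335 m and horizontal distance between tumbler_2 and tumbler_3 below 0.007 m and angle between tumbler_2's own z axis and vertical below 0.1 rad))) and linear speed of each of tumbler_1, tumbler_2, tumbler_3, beaker_1 below 0.02 m/s); the robot touches nothing.
It fails at once if the beaker in the drainer was moved more than 20 mm (distance of beaker_2 from where it was at the start of the episode above 0.02 m).
It fails at once if a bystander was pushed more than 30 mm (distance of any of sponge, spoon, ramekin, mug, jar, can, soap from where it was at the start of the episode above 0.03 m).
It fails at once if a tumbler or beaker was dropped or knocked about (over 0.45 m/s with no finger on it) ((linear speed of tumbler_1 above 0.45 m/s and contact force between the fingers and tumbler_1 below 0.01 N) or (linear speed of tumbler_2 above 0.45 m/s and contact force between the fingers and tumbler_2 below 0.01 N) or (linear speed of tumbler_3 above 0.45 m/s and contact force between the fingers and tumbler_3 below 0.01 N) or (linear speed of beaker_1 above 0.45 m/s and contact force between the fingers and beaker_1 below 0.01 N)).
It also fails if it takes over 70 s, if anything falls off the work surface, if the arm or the gripper's body presses on something with over 40 N, if the wrist force passes 120 N, or if a joint passes its speed limit or range.

## Working session

There is one attempt and no reset: what is moved stays moved. The work goes in short steps, Python scripts to look and compute and a tool call to move; the robot and the scene stay as the last step left them, time stands still between calls to the robot, and variables do not carry over. Pictures are saved under pics/ and viewed, at most 10 in all, crops included, and the job is handed in when it is done.

Besides the shell and the picture viewer there is one more tool, called after "Request:" by a JSON object that holds its "method" and its "body", one argument or row to a line. play_rows: Moves the arm, as the interface text tells. Its arguments: {"type":"object","properties":{"rows":{"type":"array"},"force":{"type":"number"}},"required":["rows"]}

```bash
mkdir -p pics
cat > h.py <<'E'
import numpy as np, cv2
from rig import r
def grab(n,save=None):
    f=r.grab_frame(n)
    if save: cv2.imwrite('pics/'+save,cv2.cvtColor(f['pixels'],cv2.COLOR_RGB2BGR))
    return f
def ray(f,u,v):
    K=np.array([[f['fx'],0,f['cx']],[0,f['fy'],f['cy']],[0,0,1.]])
    p=cv2.undistortPoints(np.array([[[u,v]]],float),K,np.array(f['dist'],float))[0,0]
    T=np.array(f['pose']); d=T[:3,:3]@np.array([p[0],p[1],1]); return T[:3,3],d/np.linalg.norm(d)
def onz(f,u,v,z):
    o,d=ray(f,u,v); return o+d*(z-o[2])/d[2]
def proj(f,P):
    K=np.array([[f['fx'],0,f['cx']],[0,f['fy'],f['cy']],[0,0,1.]])
    T=np.linalg.inv(np.array(f['pose'])); R=T[:3,:3]
    return cv2.projectPoints(np.array(P,float).reshape(-1,3),cv2.Rodrigues(R)[0],T[:3,3],K,np.array(f['dist'],float))[0].reshape(-1,2)
E
python3 - <<'E'
from h import *
np.set_printoptions(precision=2,suppress=True)
for n in('scene','top'):
    f=grab(n,n+'.png'); print(n,f['fx'],f['cx'],f['cy'],np.array(f['pose']),f['dist'])
s=r.sense(); print(s['clock'],s['eef_pos'],s['tcp_rot'],s['opening'],r.tcp_to_grasp)
E
```

```text
scene 539.9322450287729 311.1801533494843 241.50610922956497 [[   0.33    0.56   -0.76 1346.94]
 [   0.94   -0.2     0.27 -332.3 ]
 [  -0.01   -0.81   -0.59  680.16]
 [   0.      0.      0.      1.  ]] [-0.17  0.    0.    0.    0.  ]
top 480.74132456029105 313.76159043126717 242.75071216691805 [[ -0.08  -0.97   0.23 358.21]
 [ -1.     0.08  -0.01 -54.93]
 [ -0.01  -0.23  -0.97 993.12]
 [  0.     0.     0.     1.  ]] [-0.07  0.    0.    0.    0.  ]
0.1 [251.68 571.61 230.64] [-3.14 -0.    2.73] 0.9990077699103251 18.700000000000003
```

View pics/top.png

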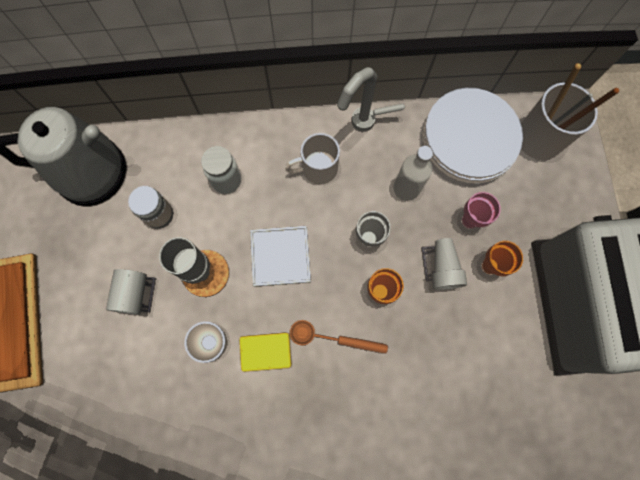

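View pics/scene.png

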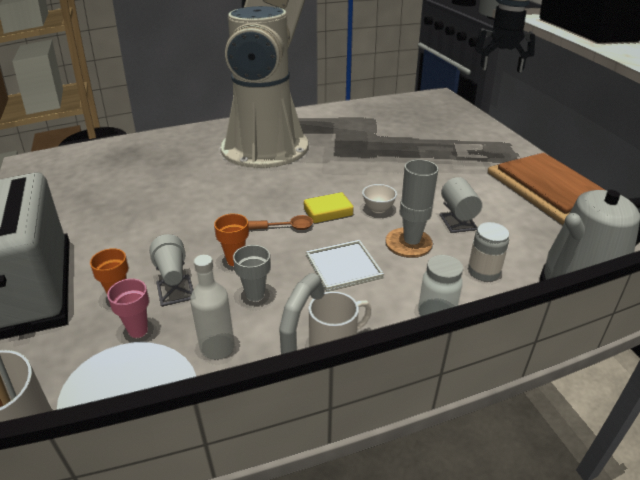

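Run:
```python
from h import *
t=cv2.imread('pics/top.png')
A=cv2.resize(t[225:305,150:283],(798,480),interpolation=cv2.INTER_CUBIC)[:300*2-300+180]
a=cv2.resize(t[225:300,152:252],(400,300),interpolation=cv2.INTER_CUBIC)
b=cv2.resize(t[200:275,340:440],(400,300),interpolation=cv2.INTER_CUBIC)
c=cv2.resize(t[225:300,400:500],(400,300),interpolation=cv2.INTER_CUBIC)
s=cv2.imread('pics/scene.png')
d=cv2.resize(s[225:325,135:280],(400,300),interpolation=cv2.INTER_CUBIC)
cv2.imwrite('pics/crops.png',np.vstack([np.hstack([a,b]),np.hstack([c,d])]))
f=grab('top'); im=f['pixels']; hsv=cv2.cvtColor(im,cv2.COLOR_RGB2HSV)
# tray
m=((hsv[...,2]>190)&(hsv[...,1]<40)).astype(np.uint8); m[:, :240]=0; m[:,320:]=0; m[:215]=0;m[295:]=0
c=max(cv2.findContours(m,0,1)[0],key=cv2.contourArea); rc=cv2.minAreaRect(c); print('tray',rc)
P=np.array([onz(f,u,v,12)[:2] for u,v in cv2.boxPoints(rc)]); print(P.round(1),P.mean(0),np.linalg.norm(np.diff(P,axis=0),axis=1))
# mat
m=((hsv[...,0]<20)&(hsv[...,1]>110)&(hsv[...,2]>90)).astype(np.uint8); m[:,:160]=0;m[:,235:]=0;m[:240]=0;m[310:]=0
c=max(cv2.findContours(m,0,1)[0],key=cv2.contourArea)[:,0]; print('mat px',c.min(0),c.max(0))
Q=np.array([onz(f,u,v,8)[:2] for u,v in c]).astype(np.float32); print('mat xy range',Q.min(0),Q.max(0),cv2.minEnclosingCircle(Q))
```

```text
tray ((279.3553466796875, 256.974609375), (52.010345458984375, 57.140132904052734), 85.91438293457031)
[[624.4  68.7]
 [623.8 -52.1]
 [512.8 -51.6]
 [513.5  66.2]] [568.61498354   7.77571178] [120.77702642 110.95926757 117.75604474]
mat px [183 250] [228 296]
mat xy range [498.3053  116.64215] [596.39667 211.80806] ((547.3574829101562, 165.160400390625), 49.32778549194336)
```

View pics/crops.png

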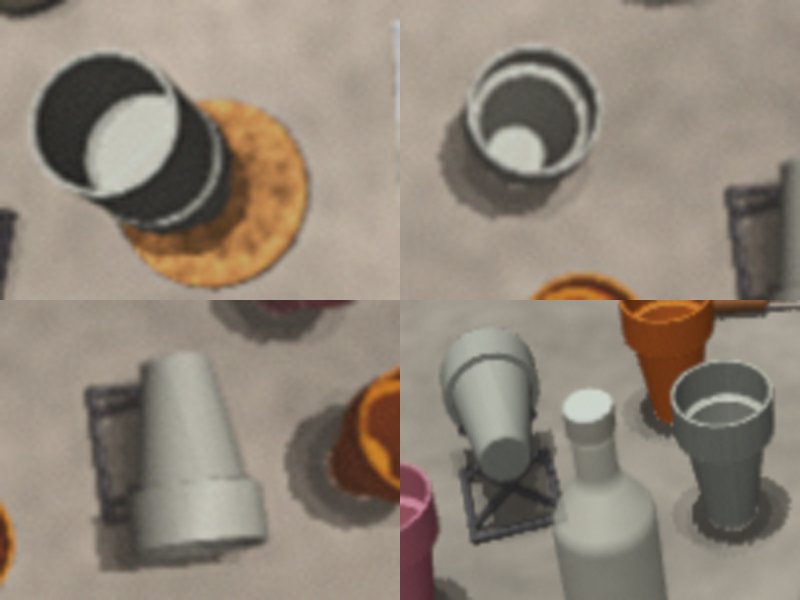

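Run:
```python
from h import *
np.set_printoptions(precision=1,suppress=True)
t=grab('top'); s=grab('scene')
print('beaker',onz(t,178.5,256,183), 'width',np.linalg.norm(onz(t,160,256,183)-onz(t,197,256,183)))
print('t2',onz(t,373.5,228.5,95),'width',np.linalg.norm(onz(t,356.7,228.5,95)-onz(t,390.2,228.5,95)))
a=onz(t,445.3,238.3,60);b=onz(t,449.8,286.3,60);print('t3 foot,mouth',a,b,np.linalg.norm(a-b),np.arctan2((a-b)[1],(a-b)[0]))
# scene checks: t2 rim crop d scale 400/145
k=145/400
print('t2 scene',onz(s,135+k*(722-400),225+k*(406-300),95))
print('t3 foot scene at z60',onz(s,135+k*(504-400),225+k*(459-300),60))
# beaker rim in scene ~ (420,168)
print('b1 scene',onz(s,420,168,183))
w=grab('wrist');T=np.array(w['pose']);print(T,w['fx']);sn=r.sense();print(sn['eef_pos'],sn['tcp_rot'])
```

```text
beaker [546.8 171.6 183. ] width 65.1065146704358
t2 [ 592.  -182.7   95. ] width 64.92738183122086
t3 foot,mouth [ 569.5 -329.6   60. ] [ 472.5 -324.9   60. ] 97.09326720328382 -0.047726010409434694
t2 scene [ 621.6 -189.2   95. ]
t3 foot scene at z60 [ 583.3 -327.9   60. ]
b1 scene [556.7 166.2 183. ]
[[  0.4   0.9   0.2 190.4]
 [  0.9  -0.4  -0.1 599.8]
 [ -0.    0.3  -1.  373.2]
 [  0.    0.    0.    1. ]] 378.763375784798
[251.8 571.9 231. ] [-3.1 -0.   2.7]
```

Targets: beaker_1/tumbler_1 at top px (178,256) on the cork mat. Tumbler_2 candidates are steel (373,228), orange (385,287) and (503,260), and pink (480,210). The upright steel one at (373,228) is tumbler_2, and the crop confirms it. Tumbler_3 lies at (447,265) with its mouth towards the robot.

Request:
{"method": "play_rows", "body": {
  "rows": [
    {"dp": [-0.72, -0.415, 0], "turn": [0, 0, 0], "fingers": 0},
    {"dp": [-0.72, -0.415, 0], "turn": [0, 0, 0], "fingers": 0},
    {"dp": [-0.72, -0.415, 0], "turn": [0, 0, 0], "fingers": 0},
    {"dp": [-0.72, -0.415, 0], "turn": [0, 0, 0], "fingers": 0},
    {"dp": [-0.72, -0.415, 0], "turn": [0, 0, 0], "fingers": 0}
  ],
  "force": 40
}}

```text
clock: 0.72
eef_pos: [350.8, 436.7, 231.3]
tcp_rot: [3.142, 0.0, 2.727]
contact_force: [-0.1, -0.2, 0.6]
opening: 1.001
grasp_force: 0.0
```

Request:
{"method": "play_rows", "body": {
  "rows": [
    {"dp": [-0.72, -0.415, 0], "turn": [0, 0, 0], "fingers": 0},
    {"dp": [-0.72, -0.415, 0], "turn": [0, 0, 0], "fingers": 0},
    {"dp": [-0.72, -0.415, 0], "turn": [0, 0, 0], "fingers": 0},
    {"dp": [-0.72, -0.415, 0], "turn": [0, 0, 0], "fingers": 0},
    {"dp": [-0.72, -0.415, 0], "turn": [0, 0, 0], "fingers": 0}
  ]
}}

```text
clock: 1.13
eef_pos: [449.3, 302.6, 231.4]
tcp_rot: [3.141, 0.0, 2.727]
contact_force: [0.3, 0.7, 0.4]
opening: 1.0
grasp_force: 0.0
```

```bash
cat >> h.py <<'E'
from scipy.spatial.transform import Rotation as Ro
def st():
    s=r.sense(); R=Ro.from_euler('xyz',s['tcp_rot']).as_matrix()
    print('t%.2f'%s['clock'],'p',np.round(s['eef_pos'],1),'rpy',np.round(s['tcp_rot'],3),'q',np.round(s['qpos'],4).tolist(),'op%.3f gf%.1f'%(s['opening'],s['grasp_force']),'F',np.round(s['contact_force'],1))
    return np.array(s['eef_pos']),R
def to(P,rpy=None):
    p,R=st(); print('dp units',np.round(R.T@(np.array(P)-p)/40,3))
    if rpy is not None: print('turn units',np.round(np.degrees(Ro.from_matrix(R.T@Ro.from_euler('xyz',rpy).as_matrix()).as_rotvec())/6,3))
E
python3 - <<'E'
from h import *
st(); f=grab('wrist','w1.png'); print(proj(f,[547,172,183]))
E
```

```text
t1.13 p [449.3 302.6 231.4] rpy [3.141 0.    2.727] q [0.5899, 0.2236, 1.812, 0.0, 1.1058, -0.5661] op1.000 gf0.0 F [0.3 0.7 0.4]
[[199.33131874 466.62694262]]
```

View pics/w1.png

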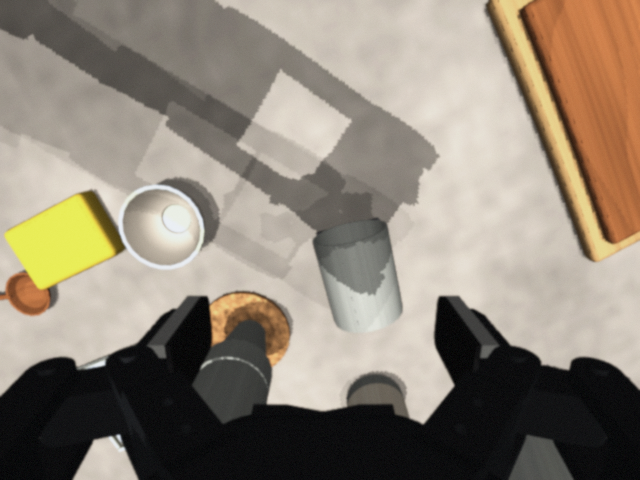

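The wrist view shows the mat at (250,325), the pile at (235,390) below the fingers and the ramekin at (160,225). That agrees with the estimate.

Request:
{"method": "play_rows", "body": {
  "rows": [
    {"dp": [-0.71, -0.4, 0], "turn": [0, 0, 0], "fingers": 0},
    {"dp": [-0.71, -0.4, 0], "turn": [0, 0, 0], "fingers": 0},
    {"dp": [-0.71, -0.4, 0], "turn": [0, 0, 0], "fingers": 0},
    {"dp": [-0.71, -0.4, 0], "turn": [0, 0, 0], "fingers": 0},
    {"dp": [-0.71, -0.4, 0], "turn": [0, 0, 0], "fingers": 0}
  ]
}}

```text
clock: 1.6
eef_pos: [547.0, 172.2, 231.4]
tcp_rot: [3.141, 0.0, 2.727]
contact_force: [0.3, 0.9, 0.2]
opening: 1.001
grasp_force: 0.0
```

Run:
```python
from h import *
to([547,172,145])
a=grab('wrist');b=grab('top','t2.png');c=grab('scene')
cv2.imwrite('pics/w2.png',np.hstack([cv2.resize(cv2.cvtColor(x['pixels'],cv2.COLOR_RGB2BGR)[y0:y0+h,x0:x0+w],(400,600)) for x,x0,y0,w,h in((a,160,0,320,480),(c,360,90,140,210))]))
```

```text
t1.60 p [547.  172.2 231.4] rpy [3.141 0.    2.727] q [0.3024, 0.2733, 1.7458, 0.0001, 1.1223, -0.8537] op1.001 gf0.0 F [0.3 0.9 0.2]
dp units [-2.000e-03 -6.000e-03  2.159e+00]
```

View pics/w2.png

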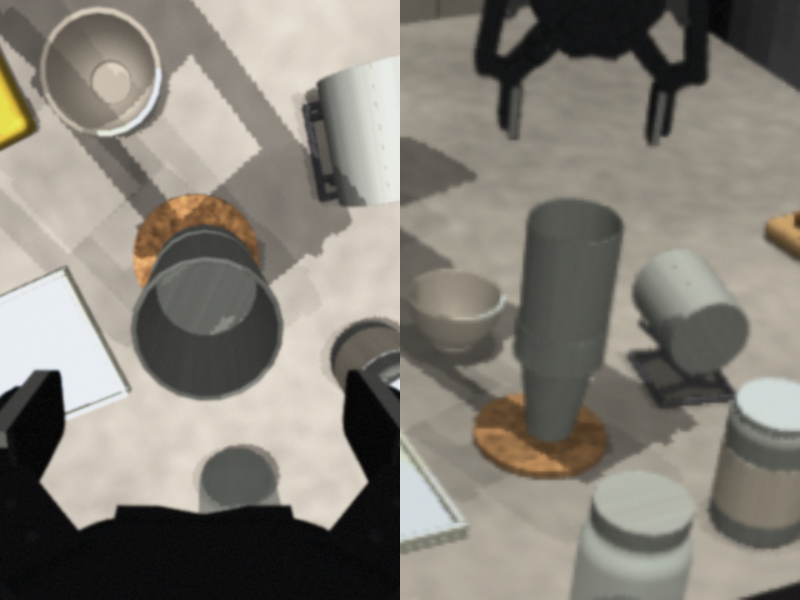

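Run:
```python
from h import *
w=grab('wrist'); c=onz(w,326.4,262.4,183); print(c, 'width',np.linalg.norm(onz(w,160+133/1.25,262.4,183)-onz(w,160+283/1.25,262.4,183)))
s=grab('scene'); # rim in crop: left 524,right 622, top 200,bottom 243
print(onz(s,360+(573-400)*.35,90+222*.35,183))
to([c[0],c[1],145])
```

```text
[548.35023609 174.35807542 183.        ] width 63.98513363136854
[555.99760906 167.82000157 183.        ]
t1.85 p [545.9 173.8 231.1] rpy [-3.142e+00 -1.000e-03  2.726e+00] q [0.3054, 0.273, 1.7469, 0.0005, 1.1224, -0.8501] op1.002 gf0.0 F [ 0.4 -0.1 -0.6]
dp units [-0.053  0.038  2.152]
```

Request:
{"method": "play_rows", "body": {
  "rows": [
    {"dp": [-0.03, 0.02, 0.54], "turn": [0, 0, 0], "fingers": 0},
    {"dp": [0, 0, 0.54], "turn": [0, 0, 0], "fingers": 0},
    {"dp": [0, 0, 0.54], "turn": [0, 0, 0], "fingers": 0},
    {"dp": [0, 0, 0.54], "turn": [0, 0, 0], "fingers": 0},
    {"dp": [0, 0, 0], "turn": [0, 0, 0], "fingers": 0.2}
  ],
  "force": 30
}}

```text
clock: 2.27
eef_pos: [544.3, 174.4, 141.2]
tcp_rot: [-3.138, -0.005, 2.728]
contact_force: [-1.1, -0.1, -0.8]
opening: 0.881
grasp_force: 0.0
```

Request:
{"method": "play_rows", "body": {
  "rows": [
    {"dp": [0, 0, 0], "turn": [0, 0, 0], "fingers": 0.4},
    {"dp": [0, 0, 0], "turn": [0, 0, 0], "fingers": 0.4},
    {"dp": [0, 0, 0], "turn": [0, 0, 0], "fingers": 0.4},
    {"dp": [0, 0, 0], "turn": [0, 0, 0], "fingers": 0.4}
  ]
}}

```text
clock: 2.6
eef_pos: [548.3, 174.3, 146.2]
tcp_rot: [3.14, 0.001, 2.727]
contact_force: [0.4, 0.1, -1.0]
opening: 0.762
grasp_force: 33.5
```

Request:
{"method": "play_rows", "body": {
  "rows": [
    {"dp": [0, 0, -0.25], "turn": [0, 0, 0], "fingers": 0.4},
    {"dp": [0, 0, -0.4], "turn": [0, 0, 0], "fingers": 0.4},
    {"dp": [0, 0, -0.4], "turn": [0, 0, 0], "fingers": 0.4},
    {"dp": [-0.2, -0.36, 0], "turn": [0, 0, 0], "fingers": 0.4},
    {"dp": [-0.4, -0.68, 0], "turn": [0, 0, 0], "fingers": 0.4}
  ]
}}

```text
clock: 3.02
eef_pos: [554.0, 128.0, 189.6]
tcp_rot: [3.138, 0.003, 2.729]
contact_force: [0.1, -1.0, -2.1]
opening: 0.758
grasp_force: 33.9
```

Request:
{"method": "play_rows", "body": {
  "rows": [
    {"dp": [-0.45, -0.76, 0], "turn": [0, 0, 0], "fingers": 0.4},
    {"dp": [-0.45, -0.76, 0], "turn": [0, 0, 0], "fingers": 0.4},
    {"dp": [-0.4, -0.68, 0], "turn": [0, 0, 0], "fingers": 0.4},
    {"dp": [-0.22, -0.36, 0.1], "turn": [0, 0, 0], "fingers": 0.4},
    {"dp": [0, 0, 0.6], "turn": [0, 0, 0], "fingers": 0.4}
  ]
}}

```text
clock: 3.43
eef_pos: [570.9, 4.4, 163.5]
tcp_rot: [3.139, 0.008, 2.724]
contact_force: [0.8, 0.9, -2.2]
opening: 0.763
grasp_force: 34.0
```

Request:
{"method": "play_rows", "body": {
  "rows": [
    {"dp": [0, 0, 0.7], "turn": [0, 0, 0], "fingers": 0.4},
    {"dp": [0, 0, 0.7], "turn": [0, 0, 0], "fingers": 0.4},
    {"dp": [0, 0, 0.6], "turn": [0, 0, 0], "fingers": 0.4},
    {"dp": [0, 0, 0.2], "turn": [0, 0, 0], "fingers": 0.4},
    {"dp": [0, 0, 0], "turn": [0, 0, 0], "fingers": 0.4}
  ]
}}

```text
clock: 3.85
eef_pos: [566.2, 7.8, 69.9]
tcp_rot: [-3.14, -0.003, 2.727]
contact_force: [-0.7, 0.0, -1.6]
opening: 0.764
grasp_force: 34.2
```

Run:
```python
from h import *
to([568,8,48])
w=grab('wrist','w3.png');g=grab('scene')
cv2.imwrite('pics/w3.png',np.hstack([cv2.resize(cv2.cvtColor(x['pixels'],cv2.COLOR_RGB2BGR)[y0:y0+h,x0:x0+w],(400,600)) for x,x0,y0,w,h in((w,160,0,320,480),(g,280,180,120,180))]))
```

```text
t3.85 p [566.2   7.8  69.9] rpy [-3.140e+00 -3.000e-03  2.727e+00] q [0.0111, 0.4678, 1.8807, -0.0, 0.7961, -1.1447] op0.764 gf34.2 F [-0.7  0.  -1.6]
dp units [-0.04   0.024  0.547]
```

View pics/w3.png

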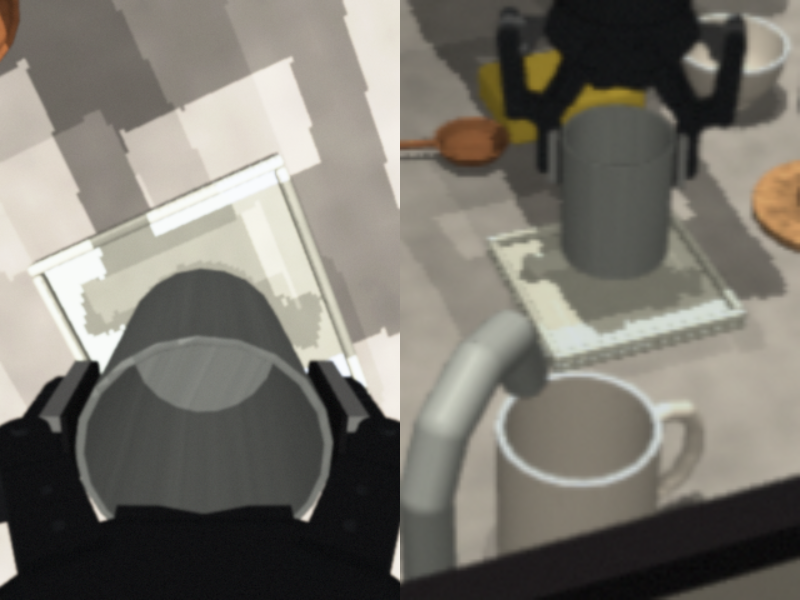

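Run:
```python
from h import *
w=grab('wrist'); a=onz(w,184,215,12);b=onz(w,386,124,12)
d=(b-a);L=np.linalg.norm(d);d/=L;n=np.array([-d[1],d[0],0]);n*=np.sign(n[0]); print(a,b,L,(a+b)/2+60*n)
f=grab('top')
for u,v in((251,228),(308,227),(310,284),(252,286)): print(onz(f,u,v,12)[:2])
to([568,8,48])
```

```text
[516.43432113 -52.07740137  12.        ] [516.59592956  67.06553034  12.        ] 119.14304132209124 [576.51507014   7.41267907  12.        ]
[635.20717972  63.92078214]
[627.78917679 -56.66051936]
[506.28117739 -51.70725692]
[511.39125692  67.73370803]
t4.05 p [568.7   7.9  72.8] rpy [3.140e+00 3.000e-03 2.727e+00] q [0.0113, 0.4639, 1.8784, -0.0, 0.7964, -1.1448] op0.758 gf34.2 F [ 1.5 -0.6 -1.6]
dp units [ 0.018 -0.006  0.62 ]
```

Request:
{"method": "play_rows", "body": {
  "rows": [
    {"dp": [-0.1, 0.04, 0.3], "turn": [0, 0, 0], "fingers": 0.4},
    {"dp": [0, 0, 0.2], "turn": [0, 0, 0], "fingers": 0.4},
    {"dp": [0, 0, 0.05], "turn": [0, 0, 0], "fingers": 0.4},
    {"dp": [0, 0, 0], "turn": [0, 0, 0], "fingers": 0.4}
  ]
}}

```text
clock: 4.38
eef_pos: [570.8, 7.7, 47.9]
tcp_rot: [-3.141, -0.002, 2.727]
contact_force: [-0.7, 0.2, -1.3]
opening: 0.76
grasp_force: 34.2
```

Request:
{"method": "play_rows", "body": {
  "rows": [
    {"dp": [0, 0, 0.04], "turn": [0, 0, 0], "fingers": 0.4},
    {"dp": [0, 0, 0], "turn": [0, 0, 0], "fingers": 0.4},
    {"dp": [0, 0, 0], "turn": [0, 0, 0], "fingers": 0.4}
  ]
}}

```text
clock: 4.63
eef_pos: [571.6, 7.7, 47.3]
tcp_rot: [3.142, 0.0, 2.727]
contact_force: [-0.7, -0.4, -2.1]
opening: 0.762
grasp_force: 34.2
```

Request:
{"method": "play_rows", "body": {
  "rows": [
    {"dp": [0, 0, 0.03], "turn": [0, 0, 0], "fingers": 0.4},
    {"dp": [0, 0, 0], "turn": [0, 0, 0], "fingers": 0.4}
  ]
}}

```text
clock: 4.8
eef_pos: [571.9, 7.7, 46.3]
tcp_rot: [3.141, 0.001, 2.727]
contact_force: [1.2, 0.4, -0.3]
opening: 0.76
grasp_force: 34.3
```

Request:
{"method": "play_rows", "body": {
  "rows": [
    {"dp": [0, 0, 0.03], "turn": [0, 0, 0], "fingers": 0.4},
    {"dp": [0, 0, 0], "turn": [0, 0, 0], "fingers": 0.4}
  ]
}}

```text
clock: 4.97
eef_pos: [572.1, 7.7, 46.1]
tcp_rot: [3.141, 0.001, 2.727]
contact_force: [-2.9, -0.1, 12.0]
opening: 0.757
grasp_force: 35.2
```

Request:
{"method": "play_rows", "body": {
  "rows": [
    {"dp": [0, 0, -0.03], "turn": [0, 0, 0], "fingers": 0.2},
    {"dp": [0, 0, 0], "turn": [0, 0, 0], "fingers": 0},
    {"dp": [0, 0, 0], "turn": [0, 0, 0], "fingers": 0},
    {"dp": [0, 0, -0.2], "turn": [0, 0, 0], "fingers": 0},
    {"dp": [0, 0, -0.6], "turn": [0, 0, 0], "fingers": 0}
  ]
}}

```text
clock: 5.38
eef_pos: [569.2, 7.7, 75.9]
tcp_rot: [-3.139, -0.005, 2.727]
contact_force: [-1.1, 0.5, -0.7]
opening: 0.999
grasp_force: 0.0
```

Request:
{"method": "play_rows", "body": {
  "rows": [
    {"dp": [0, 0, -0.9], "turn": [0, 0, 0], "fingers": 0},
    {"dp": [0, 0, -0.9], "turn": [0, 0, 0], "fingers": 0},
    {"dp": [0, 0, -0.9], "turn": [0, 0, 0], "fingers": 0},
    {"dp": [0, 0, -0.9], "turn": [0, 0, 0], "fingers": 0}
  ]
}}

```text
clock: 5.72
eef_pos: [571.2, 7.7, 224.3]
tcp_rot: [3.142, -0.0, 2.727]
contact_force: [0.3, 0.7, 0.1]
opening: 1.003
grasp_force: 0.0
```

Run:
```python
from h import *
to([560,-170,210])
f=grab('scene','s5.png')
k=1/3
print(onz(f,135+145/400*322,225+106/3,95), onz(f,135+145/400*104,225+159/3,60))
t=grab('top'); print('soap px floor',proj(t,[592,-183,95]))
print('soap approx', onz(t,410,185,0), onz(t,425,153,190))
```

```text
t5.72 p [571.2   7.7 224.3] rpy [ 3.142 -0.     2.727] q [0.0109, 0.2769, 1.7577, 0.0, 1.1069, -1.1452] op1.003 gf0.0 F [0.3 0.7 0.1]
dp units [-1.535 -4.179  0.357]
[ 613.18170042 -187.05200822   95.        ] [ 570.38923539 -326.08692556   60.        ]
soap px floor [[373.67688074 228.47728956]]
soap approx [ 708.69647443 -286.73666065    0.        ] [ 700.54419944 -277.42756431  190.        ]
```

Request:
{"method": "play_rows", "body": {
  "rows": [
    {"dp": [-0.2, -0.5, 0], "turn": [0, 0, 0], "fingers": 0},
    {"dp": [-0.3, -0.85, 0], "turn": [0, 0, 0], "fingers": 0},
    {"dp": [-0.3, -0.9, 0.1], "turn": [0, 0, 0], "fingers": 0},
    {"dp": [-0.35, -0.9, 0.1], "turn": [0, 0, 0], "fingers": 0},
    {"dp": [-0.35, -0.9, 0.1], "turn": [0, 0, 0], "fingers": 0}
  ]
}}

```text
clock: 6.23
eef_pos: [560.6, -166.1, 209.9]
tcp_rot: [-3.142, -0.0, 2.728]
contact_force: [1.0, -0.4, 0.2]
opening: 1.0
grasp_force: 0.0
```

Run:
```python
from h import *
to([592,-183,64])
w=grab('wrist','w6.png');g=grab('top')
a=cv2.resize(cv2.cvtColor(w['pixels'],cv2.COLOR_RGB2BGR)[:,160:480],(400,600))
b=cv2.resize(cv2.cvtColor(g['pixels'],cv2.COLOR_RGB2BGR)[200:320,240:320],(400,600))
cv2.imwrite('pics/w6.png',np.hstack([a,b])); print(proj(w,[592,-183,95]))
```

```text
t6.23 p [ 560.6 -166.1  209.9] rpy [-3.142 -0.     2.728] q [-0.2906, 0.3124, 1.743, -0.0, 1.0863, -1.4474] op1.000 gf0.0 F [ 1.  -0.4  0.2]
dp units [-0.89  -0.07   3.646]
[[318.00235641 277.74949039]]
```

View pics/w6.png

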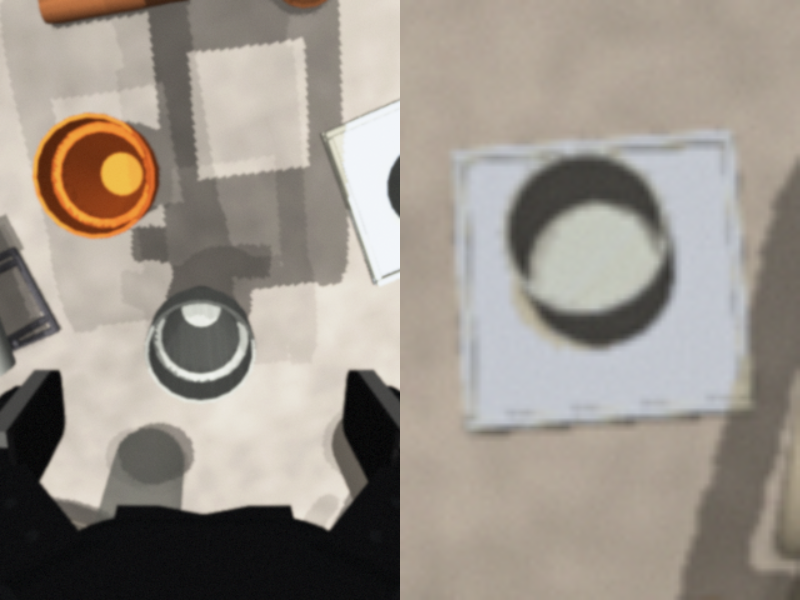

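Request:
{"method": "play_rows", "body": {
  "rows": [
    {"dp": [-0.43, -0.01, 0], "turn": [0, 0, 0], "fingers": 0},
    {"dp": [-0.43, -0.01, 0.3], "turn": [0, 0, 0], "fingers": 0},
    {"dp": [0, 0, 0.8], "turn": [0, 0, 0], "fingers": 0},
    {"dp": [0, 0, 0.8], "turn": [0, 0, 0], "fingers": 0},
    {"dp": [0, 0, 0.8], "turn": [0, 0, 0], "fingers": 0}
  ]
}}

```text
clock: 6.75
eef_pos: [592.5, -178.9, 101.0]
tcp_rot: [3.141, 0.001, 2.727]
contact_force: [0.4, 0.1, -0.3]
opening: 1.001
grasp_force: 0.0
```

Request:
{"method": "play_rows", "body": {
  "rows": [
    {"dp": [0, 0, 0.6], "turn": [0, 0, 0], "fingers": 0},
    {"dp": [0, 0, 0.3], "turn": [0, 0, 0], "fingers": 0},
    {"dp": [0, 0, 0], "turn": [0, 0, 0], "fingers": 0.1},
    {"dp": [0, 0, 0], "turn": [0, 0, 0], "fingers": 0.2}
  ]
}}

```text
clock: 7.08
eef_pos: [592.4, -179.0, 66.2]
tcp_rot: [-3.142, -0.001, 2.727]
contact_force: [0.3, 0.5, 0.6]
opening: 0.804
grasp_force: 0.0
```

Request:
{"method": "play_rows", "body": {
  "rows": [
    {"dp": [0, 0, 0], "turn": [0, 0, 0], "fingers": 0.4},
    {"dp": [0, 0, 0], "turn": [0, 0, 0], "fingers": 0.4},
    {"dp": [0, 0, 0], "turn": [0, 0, 0], "fingers": 0.4},
    {"dp": [0, 0, 0], "turn": [0, 0, 0], "fingers": 0.4}
  ]
}}

```text
clock: 7.42
eef_pos: [592.9, -179.5, 67.2]
tcp_rot: [3.141, 0.002, 2.727]
contact_force: [-0.8, -0.6, -0.5]
opening: 0.771
grasp_force: 33.3
```

Run:
```python
from h import *
st()
```

```text
t7.42 p [ 592.9 -179.5   67.2] rpy [3.141e+00 2.000e-03 2.727e+00] q [-0.2963, 0.5344, 1.7657, 0.0001, 0.8398, -1.4523] op0.771 gf33.3 F [-0.8 -0.6 -0.5]
```

Request:
{"method": "play_rows", "body": {
  "rows": [
    {"dp": [0, 0, -0.2], "turn": [0, 0, 0], "fingers": 0.4},
    {"dp": [0, 0, -0.5], "turn": [0, 0, 0], "fingers": 0.4},
    {"dp": [0, 0, -0.8], "turn": [0, 0, 0], "fingers": 0.4},
    {"dp": [0, 0, -0.8], "turn": [0, 0, 0], "fingers": 0.4},
    {"dp": [0, 0, -0.8], "turn": [0, 0, 0], "fingers": 0.4}
  ]
}}

```text
clock: 7.83
eef_pos: [592.0, -179.2, 192.1]
tcp_rot: [3.142, -0.0, 2.727]
contact_force: [0.9, -0.7, -0.8]
opening: 0.769
grasp_force: 33.7
```

Run:
```python
from h import *
st()
g=grab('top');w=grab('wrist');s=grab('scene')
B=lambda f:cv2.cvtColor(f['pixels'],cv2.COLOR_RGB2BGR)
a=cv2.resize(B(g)[225:305,165:245],(400,400),interpolation=cv2.INTER_CUBIC)
b=cv2.resize(B(s)[180:260,370:450],(400,400),interpolation=cv2.INTER_CUBIC)
c=cv2.resize(B(w)[280:480,120:520],(400,200))
d=cv2.resize(B(s)[190:290,180:380],(400,200))
cv2.imwrite('pics/m7.png',np.vstack([np.hstack([a,b]),np.hstack([c,d])]))
```

```text
t7.83 p [ 592.  -179.2  192.1] rpy [ 3.142 -0.     2.727] q [-0.2964, 0.3816, 1.6846, 0.0, 1.0755, -1.4524] op0.769 gf33.7 F [ 0.9 -0.7 -0.8]
```

View pics/m7.png

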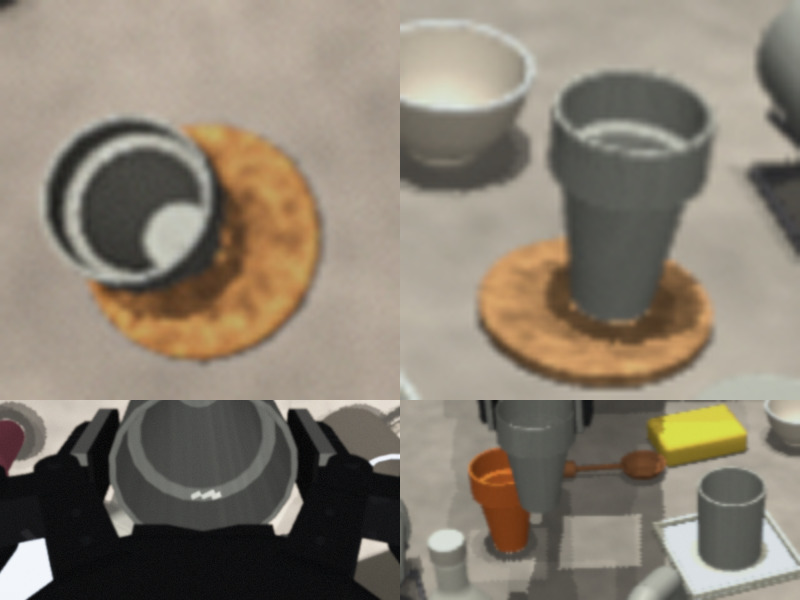

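Run:
```python
from h import *
g=grab('top');s=grab('scene')
print(onz(g,190.7,265.3,103),'width',np.linalg.norm(onz(g,165+8.4,265.3,103)-onz(g,165+43,265.3,103)))
print(onz(s,416.5,201.6,103))
c=onz(g,190.7,265.3,103)+[1,2.8,0]
to([c[0],c[1],190])
```

```text
[545.52051908 170.82567833 103.        ] width 66.35924480937497
[552.0083149 170.3875686 103.       ]
t8.08 p [ 592.  -179.2  190.2] rpy [3.142 0.    2.727] q [-0.2964, 0.3834, 1.6865, 0.0, 1.0717, -1.4524] op0.767 gf33.7 F [-0.   0.5 -1.7]
dp units [4.595e+00 7.615e+00 5.000e-03]
```

Request:
{"method": "play_rows", "body": {
  "rows": [
    {"dp": [0.15, 0.25, 0], "turn": [0, 0, 0], "fingers": 0.4},
    {"dp": [0.35, 0.6, 0], "turn": [0, 0, 0], "fingers": 0.4},
    {"dp": [0.45, 0.75, 0], "turn": [0, 0, 0], "fingers": 0.4},
    {"dp": [0.45, 0.75, 0], "turn": [0, 0, 0], "fingers": 0.4},
    {"dp": [0.45, 0.75, 0], "turn": [0, 0, 0], "fingers": 0.4}
  ]
}}

```text
clock: 8.5
eef_pos: [572.9, -34.1, 188.5]
tcp_rot: [-3.141, -0.003, 2.726]
contact_force: [0.4, 0.3, -1.3]
opening: 0.77
grasp_force: 33.8
```

Request:
{"method": "play_rows", "body": {
  "rows": [
    {"dp": [0.45, 0.75, 0], "turn": [0, 0, 0], "fingers": 0.4},
    {"dp": [0.45, 0.75, 0], "turn": [0, 0, 0], "fingers": 0.4},
    {"dp": [0.45, 0.75, 0], "turn": [0, 0, 0], "fingers": 0.4},
    {"dp": [0.45, 0.75, 0], "turn": [0, 0, 0], "fingers": 0.4},
    {"dp": [0.45, 0.75, 0], "turn": [0, 0, 0], "fingers": 0.4}
  ]
}}

```text
clock: 8.92
eef_pos: [550.7, 139.6, 188.6]
tcp_rot: [-3.14, -0.002, 2.727]
contact_force: [-0.5, 0.5, -0.9]
opening: 0.766
grasp_force: 33.8
```

Request:
{"method": "play_rows", "body": {
  "rows": [
    {"dp": [0.35, 0.55, 0], "turn": [0, 0, 0], "fingers": 0.4},
    {"dp": [0.145, 0.215, 0], "turn": [0, 0, 0], "fingers": 0.4},
    {"dp": [0, 0, 0], "turn": [0, 0, 0], "fingers": 0.4}
  ]
}}

```text
clock: 9.17
eef_pos: [545.3, 175.9, 188.8]
tcp_rot: [-3.14, -0.002, 2.73]
contact_force: [-0.2, -0.2, -1.3]
opening: 0.768
grasp_force: 33.8
```

Run:
```python
from h import *
to([546.5,173.4,150])
s=grab('scene')
B=lambda f:cv2.cvtColor(f['pixels'],cv2.COLOR_RGB2BGR)
cv2.imwrite('pics/m8.png',cv2.resize(B(s)[120:260,360:500],(600,600),interpolation=cv2.INTER_CUBIC))
```

```text
t9.17 p [545.3 175.9 188.8] rpy [-3.14e+00 -2.00e-03  2.73e+00] q [0.309, 0.3189, 1.786, 0.0006, 1.0391, -0.8502] op0.768 gf33.8 F [-0.2 -0.2 -1.3]
dp units [-0.054 -0.043  0.969]
```

View pics/m8.png

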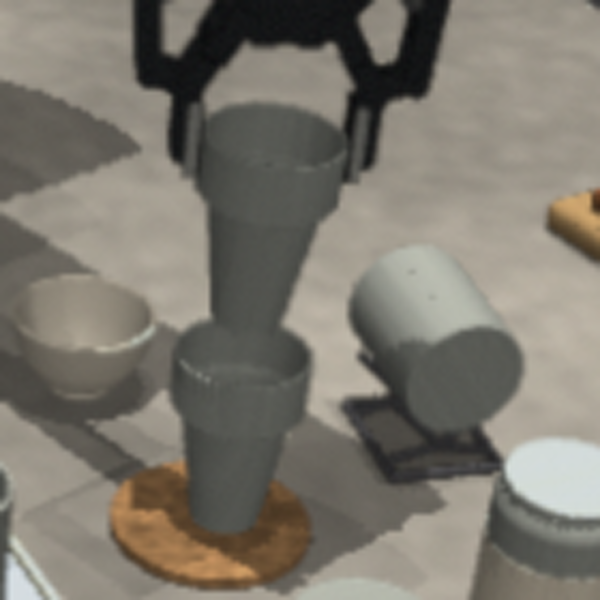

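Request:
{"method": "play_rows", "body": {
  "rows": [
    {"dp": [-0.04, -0.03, 0.3], "turn": [0, 0, 0], "fingers": 0.4},
    {"dp": [0, 0, 0.5], "turn": [0, 0, 0], "fingers": 0.4},
    {"dp": [0, 0, 0.5], "turn": [0, 0, 0], "fingers": 0.4},
    {"dp": [0, 0, 0.2], "turn": [0, 0, 0], "fingers": 0.4},
    {"dp": [0, 0, 0], "turn": [0, 0, 0], "fingers": 0.4}
  ]
}}

```text
clock: 9.63
eef_pos: [546.2, 170.0, 127.3]
tcp_rot: [-3.138, -0.004, 2.725]
contact_force: [-0.3, -0.3, -0.1]
opening: 0.766
grasp_force: 34.5
```

Request:
{"method": "play_rows", "body": {
  "rows": [
    {"dp": [0, 0, 0.2], "turn": [0, 0, 0], "fingers": 0.4},
    {"dp": [0, 0, 0.1], "turn": [0, 0, 0], "fingers": 0.4},
    {"dp": [0, 0, 0], "turn": [0, 0, 0], "fingers": 0.4}
  ]
}}

```text
clock: 9.88
eef_pos: [547.8, 171.4, 117.7]
tcp_rot: [-3.141, -0.0, 2.726]
contact_force: [-0.3, 0.3, -1.0]
opening: 0.767
grasp_force: 34.4
```

Request:
{"method": "play_rows", "body": {
  "rows": [
    {"dp": [0, 0, 0.1], "turn": [0, 0, 0], "fingers": 0.4},
    {"dp": [0, 0, 0.1], "turn": [0, 0, 0], "fingers": 0.4},
    {"dp": [0, 0, 0], "turn": [0, 0, 0], "fingers": 0.4}
  ]
}}

```text
clock: 10.13
eef_pos: [547.7, 171.8, 109.7]
tcp_rot: [-3.141, -0.0, 2.727]
contact_force: [-0.4, 0.5, -1.2]
opening: 0.765
grasp_force: 34.5
```

Request:
{"method": "play_rows", "body": {
  "rows": [
    {"dp": [0, 0, 0.05], "turn": [0, 0, 0], "fingers": 0.4},
    {"dp": [0, 0, 0], "turn": [0, 0, 0], "fingers": 0.4},
    {"dp": [0, 0, 0], "turn": [0, 0, 0], "fingers": 0.4}
  ]
}}

```text
clock: 10.38
eef_pos: [547.9, 171.9, 108.1]
tcp_rot: [3.142, 0.0, 2.727]
contact_force: [0.7, 0.6, -1.2]
opening: 0.763
grasp_force: 34.4
```

Request:
{"method": "play_rows", "body": {
  "rows": [
    {"dp": [0, 0, 0.06], "turn": [0, 0, 0], "fingers": 0.4},
    {"dp": [0, 0, 0], "turn": [0, 0, 0], "fingers": 0.4},
    {"dp": [0, 0, 0], "turn": [0, 0, 0], "fingers": 0.4}
  ]
}}

```text
clock: 10.63
eef_pos: [548.7, 172.4, 106.4]
tcp_rot: [3.14, 0.001, 2.727]
contact_force: [-0.7, 2.4, 4.7]
opening: 0.769
grasp_force: 34.9
```

Request:
{"method": "play_rows", "body": {
  "rows": [
    {"dp": [0, 0, 0.04], "turn": [0, 0, 0], "fingers": 0.4},
    {"dp": [0, 0, 0], "turn": [0, 0, 0], "fingers": 0.4},
    {"dp": [0, 0, 0], "turn": [0, 0, 0], "fingers": 0.4}
  ]
}}

```text
clock: 10.88
eef_pos: [549.4, 173.0, 105.5]
tcp_rot: [3.138, 0.002, 2.726]
contact_force: [-0.9, 4.4, 9.9]
opening: 0.77
grasp_force: 34.5
```

Request:
{"method": "play_rows", "body": {
  "rows": [
    {"dp": [0, 0, 0.03], "turn": [0, 0, 0], "fingers": 0.4},
    {"dp": [0, 0, 0], "turn": [0, 0, 0], "fingers": 0.4},
    {"dp": [0, 0, 0], "turn": [0, 0, 0], "fingers": 0.4}
  ]
}}

```text
clock: 11.13
eef_pos: [549.9, 173.4, 104.9]
tcp_rot: [3.137, 0.003, 2.726]
contact_force: [-0.4, 5.5, 13.5]
opening: 0.767
grasp_force: 33.9
```

Request:
{"method": "play_rows", "body": {
  "rows": [
    {"dp": [0.02, 0.045, -0.05], "turn": [0, 0, 0], "fingers": 0.4},
    {"dp": [0, 0, 0], "turn": [0, 0, 0], "fingers": 0.4},
    {"dp": [0, 0, 0], "turn": [0, 0, 0], "fingers": 0.4}
  ]
}}

```text
clock: 11.38
eef_pos: [547.8, 173.7, 104.8]
tcp_rot: [-3.141, -0.0, 2.727]
contact_force: [-0.2, 1.9, 2.4]
opening: 0.775
grasp_force: 33.6
```

Request:
{"method": "play_rows", "body": {
  "rows": [
    {"dp": [0, 0, 0.05], "turn": [0, 0, 0], "fingers": 0.4},
    {"dp": [0, 0, 0], "turn": [0, 0, 0], "fingers": 0.4},
    {"dp": [0, 0, 0], "turn": [0, 0, 0], "fingers": 0.4}
  ]
}}

```text
clock: 11.63
eef_pos: [549.4, 174.7, 104.1]
tcp_rot: [3.139, 0.002, 2.726]
contact_force: [-0.6, 3.8, 10.2]
opening: 0.768
grasp_force: 34.1
```

Request:
{"method": "play_rows", "body": {
  "rows": [
    {"dp": [0, 0, -0.04], "turn": [0, 0, 0], "fingers": 0.2},
    {"dp": [0, 0, 0], "turn": [0, 0, 0], "fingers": 0},
    {"dp": [0, 0, 0], "turn": [0, 0, 0], "fingers": 0},
    {"dp": [0, 0, -0.2], "turn": [0, 0, 0], "fingers": 0},
    {"dp": [0, 0, -0.6], "turn": [0, 0, 0], "fingers": 0}
  ]
}}

```text
clock: 12.05
eef_pos: [545.5, 172.8, 133.9]
tcp_rot: [-3.137, -0.005, 2.727]
contact_force: [0.1, 1.0, -0.7]
opening: 0.998
grasp_force: 0.0
```

Request:
{"method": "play_rows", "body": {
  "rows": [
    {"dp": [0, 0, -0.9], "turn": [0, 0, 0], "fingers": 0},
    {"dp": [0, 0, -0.9], "turn": [0, 0, 0], "fingers": 0},
    {"dp": [0, 0, -0.9], "turn": [0, 0, 0], "fingers": 0}
  ]
}}

```text
clock: 12.3
eef_pos: [547.3, 173.4, 246.1]
tcp_rot: [-3.141, -0.001, 2.727]
contact_force: [1.3, 0.1, -0.2]
opening: 0.997
grasp_force: 0.0
```

Run:
```python
from h import *
st()
g=grab('top');w=grab('wrist');s=grab('scene')
B=lambda f:cv2.cvtColor(f['pixels'],cv2.COLOR_RGB2BGR)
b=cv2.resize(B(s)[150:260,370:480],(600,600),interpolation=cv2.INTER_CUBIC)[:,:450]
c=cv2.resize(B(w)[200:480,160:480],(350,300))
d=cv2.resize(B(g)[225:300,400:487],(350,300),interpolation=cv2.INTER_CUBIC)
cv2.imwrite('pics/m9.png',np.hstack([b,np.vstack([c,d])]))
```

```text
t12.30 p [547.3 173.4 246.1] rpy [-3.141e+00 -1.000e-03  2.727e+00] q [0.3043, 0.2608, 1.7279, -0.0002, 1.1539, -0.8515] op0.997 gf0.0 F [ 1.3  0.1 -0.2]
```

View pics/m9.png

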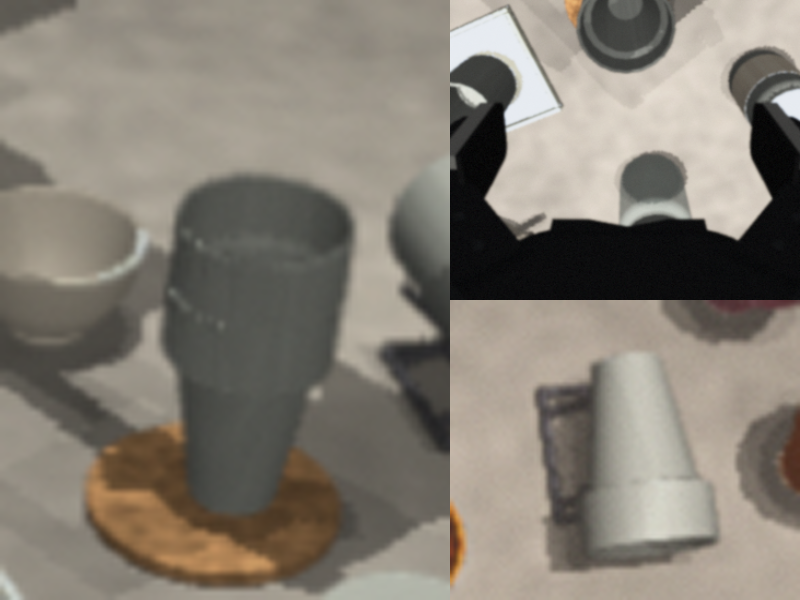

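Pile view: tumbler_2 is seated in tumbler_1 (rim px ~(263,215) in the crop, step gap closed) and upright. That step is done. Next is tumbler_3.

Request:
{"method": "play_rows", "body": {
  "rows": [
    {"dp": [-0.25, -0.86, 0], "turn": [0, 0, 0], "fingers": 0},
    {"dp": [-0.25, -0.86, 0], "turn": [0, 0, 0], "fingers": 0},
    {"dp": [-0.25, -0.86, 0], "turn": [0, 0, 0], "fingers": 0},
    {"dp": [-0.25, -0.86, 0], "turn": [0, 0, 0], "fingers": 0},
    {"dp": [-0.25, -0.86, 0], "turn": [0, 0, 0], "fingers": 0}
  ]
}}

```text
clock: 12.87
eef_pos: [522.8, -5.3, 243.2]
tcp_rot: [-3.141, -0.002, 2.727]
contact_force: [0.3, 0.4, -0.1]
opening: 1.0
grasp_force: 0.0
```

Request:
{"method": "play_rows", "body": {
  "rows": [
    {"dp": [-0.25, -0.86, 0], "turn": [0, 0, 0], "fingers": 0},
    {"dp": [-0.25, -0.86, 0], "turn": [0, 0, 0], "fingers": 0},
    {"dp": [-0.25, -0.86, 0], "turn": [0, 0, 0], "fingers": 0},
    {"dp": [-0.25, -0.86, 0], "turn": [0, 0, 0], "fingers": 0},
    {"dp": [-0.25, -0.86, 0], "turn": [0, 0, 0], "fingers": 0}
  ]
}}

```text
clock: 13.28
eef_pos: [499.3, -182.9, 243.2]
tcp_rot: [-3.141, -0.002, 2.727]
contact_force: [0.5, -0.3, 0.5]
opening: 1.0
grasp_force: 0.0
```

```bash
python3 -c "
from h import *
st()"
```

```text
t13.28 p [ 499.3 -182.9  243.2] rpy [-3.141e+00 -2.000e-03  2.727e+00] q [-0.3539, 0.1971, 1.8177, -0.0001, 1.129, -1.5097] op1.000 gf0.0 F [ 0.5 -0.3  0.5]
```

Request:
{"method": "play_rows", "body": {
  "rows": [
    {"dp": [0, 0, 0], "turn": [0, -1, 0], "fingers": 0},
    {"dp": [0, 0, 0], "turn": [0, -1, 0], "fingers": 0},
    {"dp": [0, 0, 0], "turn": [0, -1, 0], "fingers": 0},
    {"dp": [0, 0, 0], "turn": [0, 0, 0], "fingers": 0},
    {"dp": [0, 0, 0], "turn": [0, 0, 0], "fingers": 0}
  ]
}}

```text
clock: 13.7
eef_pos: [498.8, -180.8, 243.3]
tcp_rot: [-3.141, 0.31, 2.727]
contact_force: [0.6, -0.2, 0.3]
opening: 0.999
grasp_force: 0.0
```

```bash
python3 -c "
from h import *
st()"
```

```text
t13.70 p [ 498.8 -180.8  243.3] rpy [-3.141  0.31   2.727] q [-0.3345, 0.0407, 2.039, -0.0362, 0.7529, -1.468] op0.999 gf0.0 F [ 0.6 -0.2  0.3]
```

Request:
{"method": "play_rows", "body": {
  "rows": [
    {"dp": [0, 0, 0], "turn": [1, 0, 0], "fingers": 0},
    {"dp": [0, 0, 0], "turn": [1, 0, 0], "fingers": 0},
    {"dp": [0, 0, 0], "turn": [1, 0, 0], "fingers": 0},
    {"dp": [0, 0, 0], "turn": [0, 0, 0], "fingers": 0},
    {"dp": [0, 0, 0], "turn": [0, 0, 0], "fingers": 0}
  ]
}}

```text
clock: 14.12
eef_pos: [501.6, -179.6, 243.2]
tcp_rot: [-2.847, 0.308, 2.731]
contact_force: [-0.1, 0.4, 0.7]
opening: 0.995
grasp_force: 0.0
```

```bash
python3 -c "
from h import *
st()"
```

```text
t14.12 p [ 501.6 -179.6  243.2] rpy [-2.847  0.308  2.731] q [-0.111, 0.1028, 2.0057, -0.4873, 0.8877, -0.9411] op0.995 gf0.0 F [-0.1  0.4  0.7]
```

```bash
cat > kin.py <<'E'
import numpy as np
from scipy.spatial.transform import Rotation as Ro
from scipy.optimize import least_squares
D=[([1.154,.353,1.633,0,1.155,-.002],[251.88,572,231.28],[3.1416,0,2.727]),
([0.5899,0.2236,1.812,0,1.1058,-0.5661],[449.3,302.6,231.4],[3.141,0,2.727]),
([0.3024,0.2733,1.7458,0.0001,1.1223,-0.8537],[547,172.2,231.4],[3.141,0,2.727]),
([-0.2963,0.5344,1.7657,0.0001,0.8398,-1.4523],[592.9,-179.5,67.2],[3.141,.002,2.727]),
([0.309,0.3189,1.786,0.0006,1.0391,-0.8502],[545.3,175.9,188.8],[-3.14,-.002,2.73]),
([0.0109,0.2769,1.7577,0.0,1.1069,-1.1452],[571.2,7.7,224.3],[3.142,0,2.727]),
([-0.3539,0.1971,1.8177,-0.0001,1.129,-1.5097],[499.3,-182.9,243.2],[-3.141,-.002,2.727]),
([-0.3345,0.0407,2.039,-0.0362,0.7529,-1.468],[498.8,-180.8,243.3],[-3.141,.31,2.727]),
([-0.111,0.1028,2.0057,-0.4873,0.8877,-0.9411],[501.6,-179.6,243.2],[-2.847,.308,2.731])]
S=[1,1]
def fk(q,p,s4=None,s6=None):
    s4=s4 or S[0]; s6=s6 or S[1]
    c,h,L2,A,B,a5,T=p; r1=Ro.from_euler('z',q[0])
    R23=r1*Ro.from_euler('y',q[1]+q[2]); R4=R23*Ro.from_euler('z',s4*q[3]); R5=R4*Ro.from_euler('y',q[4])
    P=r1.apply([c,0,h])+(r1*Ro.from_euler('y',q[1])).apply([0,0,L2])+R23.apply([B,0,A])+R5.apply([a5,0,T])
    return P,R5*Ro.from_euler('z',s6*q[5])*Ro.from_euler('z',np.pi/2)
def fit():
    best=None
    for s4 in(1,-1):
        f=lambda p:np.concatenate([fk(q,p,s4,1)[0]-x for q,x,_ in D]+[1e-3*(np.array(p)-p0)])
        p0=np.array([0,364,390,426,0,0,320.]); s=least_squares(f,p0)
        if best is None or s.cost<best[0]: best=(s.cost,s4,s.x)
    return best
E
python3 - <<'E'
import kin,numpy as np
from kin import *
np.set_printoptions(precision=2,suppress=True)
c,s4,p=fit(); print(c,s4,p)
for q,x,e in D: print(fk(q,p,s4)[0]-x, end=' ')
for s6 in(1,-1):
  for i in(0,7,8):
    R=fk(D[i][0],p,s4,s6)[1]; print(s6,i,(R.inv()*Ro.from_euler('xyz',D[i][2])).as_rotvec())
E
```

```text
8.497570206349424 1 [ -1.02 291.2  565.25 493.36  55.98  -1.47 339.86]
[ 1.11 -0.57  0.22] [ 0.92 -1.22 -0.07] [ 0.4  -1.4  -0.08] [-0.4  -1.36  0.09] [ 0.51 -1.48 -0.05] [-0.03 -1.47 -0.01] [-0.4  -1.45 -0.04] [-0.57 -1.23  0.24] [-0.   -0.06 -0.3 ] 1 0 [ 0.  0. -0.]
1 7 [ 0.  0. -0.]
1 8 [-0. -0. -0.]
-1 0 [ 0.  0. -0.]
-1 7 [ 0.   -0.   -2.94]
-1 8 [-0.    0.   -1.88]
```

```bash
cat > plan.py <<'E'
from kin import *
c0,s4,p=fit()
lo=np.array([-2.63,-.92,.06,-1.3,0,-3.02])+.03; hi=np.array([2.63,2.1,2.66,4.44,2.69,3.02])-.03
def ik(P,R,seed):
    def f(q):
        x,r=fk(q,p); return np.concatenate([(x-P)/100,2*(R.inv()*r).as_rotvec()])
    s=least_squares(f,np.clip(seed,lo+1e-3,hi-1e-3),bounds=(lo,hi),max_nfev=60)
    return s.x if s.cost<1e-6 else None
def iks(P,R):
    out=[]
    j1=np.arctan2(P[1],P[0])
    for a in(0,1.57,3.14,-1,4):
        for d in(-.3,.3):
          for j6 in(-1.5,1.5):
            q=ik(P,R,np.array([j1+d,.1,2.1,a,.6,j6]))
            if q is not None and not any(np.abs(q-o).max()<.02 for o in out): out.append(q)
    return out
def frame(z,x):  # tool z, approx tool x
    z=z/np.linalg.norm(z); y=np.cross(z,x); y/=np.linalg.norm(y); return Ro.from_matrix(np.c_[np.cross(y,z),y,z])
psi=-.048; foot=np.array([np.cos(psi),np.sin(psi),0]); Z=np.array([0,0,1.])
band3=np.array([490.1,-322.9,60]); DE=25.
def start(g,flip,back=0):
    z=np.cos(g)*foot-np.sin(g)*Z; xup=np.sin(g)*foot+np.cos(g)*Z  # perpendicular, upward side
    return band3+z*(DE-back),frame(z,xup*flip)
def end(g,flip,phi,pile=(548,174),zb=146.5,up=0):
    f=-Z; u=np.array([np.cos(phi),np.sin(phi),0])  # old -Z direction (perp. to axis) now u
    z=np.cos(g)*f+np.sin(g)*u; xup=np.sin(g)*f-np.cos(g)*u
    return np.array([pile[0],pile[1],zb+up])+z*DE,frame(z,xup*flip)
E
python3 - <<'E'
from plan import *
np.set_printoptions(precision=2,suppress=True)
for g in np.radians([30,45,60]):
  for flip in(1,-1):
    A=iks(*start(g,flip)); print('g',round(np.degrees(g)),'flip',flip,'start',[a for a in A])
    for ph in range(-180,180,45):
        E=iks(*end(g,flip,np.radians(ph)))
        if E: print('   phi',ph,*E)
E
```

```text
g 30 flip 1 start [array([-0.96,  0.72,  2.29,  2.17,  0.97, -1.45])]
   phi -180 [0.24 0.66 1.5  0.12 1.5  1.77]
   phi -135 [ 0.41  0.65  1.52 -0.19  1.47  1.26]
   phi -90 [ 0.54  0.54  1.71 -0.47  1.22  0.78]
   phi -45 [ 0.58  0.4   1.98 -0.75  0.8   0.33]
   phi 0 [ 0.42  0.28  2.17 -0.79  0.29 -0.44]
   phi 45 [ 0.14  0.3   2.14  0.87  0.4  -2.97]
   phi 90 [0.03 0.43 1.92 0.69 0.9  2.71]
   phi 135 [0.1  0.57 1.66 0.41 1.29 2.26]
g 30 flip -1 start [array([-0.96,  0.72,  2.29,  2.17,  0.97,  1.69])]
   phi -180 [ 0.24  0.66  1.5   0.12  1.5  -1.37]
   phi -135 [ 0.41  0.65  1.52 -0.19  1.47 -1.88]
   phi -90 [ 0.54  0.54  1.71 -0.47  1.22 -2.36]
   phi -45 [ 0.58  0.4   1.98 -0.75  0.8  -2.81]
   phi 0 [ 0.42  0.28  2.17 -0.79  0.29  2.71]
   phi 45 [0.14 0.3  2.14 0.87 0.4  0.17]
   phi 90 [ 0.03  0.43  1.92  0.69  0.9  -0.43]
   phi 135 [ 0.1   0.57  1.66  0.41  1.29 -0.88]
g 45 flip 1 start [array([-0.86,  0.57,  2.24,  1.99,  0.6 , -1.13])]
   phi -180 [0.22 0.8  1.34 0.16 1.77 1.76]
   phi -135 [ 0.44  0.79  1.37 -0.25  1.73  1.28]
   phi -90 [ 0.63  0.66  1.64 -0.62  1.
[... 804 characters left out ...]
76]
   phi -135 [ 0.46  0.93  1.25 -0.31  1.97  1.28]
   phi -90 [ 0.68  0.78  1.58 -0.74  1.6   0.99]
   phi 0 [0.56 0.47 2.41 3.81 0.83 1.38]
   phi 45 [-0.05  0.48  2.35  2.13  0.86  1.87]
   phi 90 [-0.18  0.63  1.93  1.13  1.23  2.18]
   phi 135 [-0.03  0.82  1.49  0.65  1.7   2.11]
g 60 flip -1 start [array([-0.76,  0.49,  2.14,  1.29,  0.35,  2.8 ])]
   phi -180 [ 0.21  0.94  1.21  0.2   2.02 -1.38]
   phi -135 [ 0.46  0.93  1.25 -0.31  1.97 -1.86]
   phi -90 [ 0.68  0.78  1.58 -0.74  1.6  -2.15]
   phi 0 [ 0.56  0.47  2.41  3.81  0.83 -1.76]
   phi 45 [-0.05  0.48  2.35  2.13  0.86 -1.27]
   phi 90 [-0.18  0.63  1.93  1.13  1.23 -0.96]
   phi 135 [-0.03  0.82  1.49  0.65  1.7  -1.03]
```

```bash
cat > path.py <<'E'
from plan import *
np.set_printoptions(precision=2,suppress=True)
def run(q,P,R,rows):
    """rows: list of (dp mm tool, turn deg tool). returns joints"""
    mx=np.zeros(6)
    for i,(dp,tn) in enumerate(rows):
        P=P+R.apply(dp); R=R*Ro.from_rotvec(np.radians(tn)); n=ik(P,R,q)
        if n is None: print('FAIL row',i,P); break
        mx=np.maximum(mx,np.abs(n-q)); q=n
    print('q',q,'max step',mx,'P',P); return q,P,R
E
python3 - <<'E'
from path import *
g=np.radians(45)
V=lambda P:(np.array(P),frame(-Z,foot))
P,R=V([430,-300,243]); q=ik(P,R,[-.6,.1,2,0,1,1.0]); print('W1',q)
P2,R2=start(g,1,75)
def go(q,P,R,P2,R2,n):
    w=np.degrees((R.inv()*R2).as_rotvec()); rows=[]
    for i in range(n): # straight line in world
        Ri=R*Ro.from_rotvec(np.radians(w*i/n)); rows.append((Ri.inv().apply((P2-P)/n),w/n))
    print('->',P2,'turn units',w/6,'dist',np.linalg.norm(P2-P)); return run(q,P,R,rows)
q,P,R=go(q,P,R,P2,R2,15)
q,P,R=go(q,P,R,*start(g,1),6)
q,P,R=go(q,P,R,P+[0,0,100],R,6)
# upright with phi=180 near rack
Pe,Re=end(g,1,np.pi+psi,up=60)
q,P,R=go(q,P,R,np.array([500,-280,220.]),Re,20)
q,P,R=go(q,P,R,Pe,Re,20)
q,P,R=go(q,P,R,*end(g,1,np.pi+psi),5)
E
```

```text
W1 [-0.61  0.18  1.83 -0.    1.12  1.01]
-> [ 454.79 -321.2    95.36] turn units [-0.   7.5  0. ] dist 151.20467434256992
q [-0.96  0.41  2.31  1.75  0.61 -0.96] max step [0.03 0.05 0.04 0.21 0.07 0.23] P [ 454.79 -321.2    95.36]
-> [ 507.76 -323.75   42.32] turn units [-0. -0.  0.] dist 75.00000000000006
q [-0.86  0.57  2.24  1.99  0.6  -1.13] max step [0.02 0.03 0.01 0.04 0.   0.03] P [ 507.76 -323.75   42.32]
-> [ 507.76 -323.75  142.32] turn units [0. 0. 0.] dist 100.00000000000001
q [-0.86  0.33  2.22  1.6   0.54 -0.67] max step [0.   0.04 0.01 0.07 0.02 0.08] P [ 507.76 -323.75  142.32]
-> [ 500. -280.  220.] turn units [ -0. -15.   0.] dist 89.48687831640991
q [-0.38  0.71  1.29 -0.24  1.89  1.26] max step [0.04 0.04 0.05 0.27 0.09 0.29] P [ 500. -280.  220.]
-> [530.34 174.85 188.82] turn units [0. 0. 0.] dist 456.92407811452404
q [0.21 0.73 1.33 0.19 1.85 1.81] max step [0.03 0.01 0.02 0.02 0.01 0.03] P [530.34 174.85 188.82]
-> [530.34 174.85 128.82] turn units [0. 0. 0.] dist 59.99999999999977
q [0.21 0.8  1.35 0.18 1.76 1.79] max step [0.   0.01 0.01 0.   0.02 0.  ] P [530.34 174.85 128.82]
```

Request:
{"method": "play_rows", "body": {
  "rows": [
    {"dp": [0, 0, 0], "turn": [-1, 0, 0], "fingers": 0},
    {"dp": [0, 0, 0], "turn": [-1, 0, 0], "fingers": 0},
    {"dp": [0, 0, 0], "turn": [-0.9, 0, 0], "fingers": 0},
    {"dp": [0, 0, 0], "turn": [0, 1, 0], "fingers": 0},
    {"dp": [0, 0, 0], "turn": [0, 1, 0], "fingers": 0}
  ]
}}

```text
clock: 14.53
eef_pos: [498.6, -182.0, 244.6]
tcp_rot: [3.137, 0.097, 2.725]
contact_force: [1.2, 0.3, -0.5]
opening: 0.997
grasp_force: 0.0
```

Request:
{"method": "play_rows", "body": {
  "rows": [
    {"dp": [0, 0, 0], "turn": [0, 1, 0], "fingers": 0},
    {"dp": [0.1, -0.86, 0], "turn": [0, 0, 0], "fingers": 0},
    {"dp": [0.1, -0.86, 0], "turn": [0, 0, 0], "fingers": 0},
    {"dp": [0.1, -0.86, 0], "turn": [0, 0, 0], "fingers": 0},
    {"dp": [0.1, -0.86, 0], "turn": [0, 0, 0], "fingers": 0}
  ]
}}

```text
clock: 14.95
eef_pos: [429.5, -302.2, 243.9]
tcp_rot: [3.138, -0.003, 2.728]
contact_force: [0.6, -0.2, -0.6]
opening: 1.001
grasp_force: 0.0
```

Request:
{"method": "play_rows", "body": {
  "rows": [
    {"dp": [0, 0, 0], "turn": [0, 0, 1], "fingers": 0},
    {"dp": [0, 0, 0], "turn": [0, 0, 1], "fingers": 0},
    {"dp": [0, 0, 0], "turn": [0, 0, 1], "fingers": 0},
    {"dp": [0, 0, 0], "turn": [0, 0, 1], "fingers": 0},
    {"dp": [0, 0, 0], "turn": [0, 0, 1], "fingers": 0}
  ]
}}

```text
clock: 15.37
eef_pos: [430.1, -301.3, 244.1]
tcp_rot: [3.14, -0.004, 2.199]
contact_force: [-0.4, 0.2, 0.3]
opening: 0.998
grasp_force: 0.0
```

Request:
{"method": "play_rows", "body": {
  "rows": [
    {"dp": [0, 0, 0], "turn": [0, 0, 1], "fingers": 0},
    {"dp": [0, 0, 0], "turn": [0, 0, 1], "fingers": 0},
    {"dp": [0, 0, 0], "turn": [0, 0, 1], "fingers": 0},
    {"dp": [0, 0, 0], "turn": [0, 0, 1], "fingers": 0},
    {"dp": [0, 0, 0], "turn": [0, 0, 1], "fingers": 0}
  ]
}}

```text
clock: 15.78
eef_pos: [430.3, -301.1, 244.1]
tcp_rot: [-3.141, -0.005, 1.675]
contact_force: [-0.1, 0.9, -0.3]
opening: 1.001
grasp_force: 0.0
```

Request:
{"method": "play_rows", "body": {
  "rows": [
    {"dp": [0, 0, 0], "turn": [0, 0, 1], "fingers": 0},
    {"dp": [0, 0, 0], "turn": [0, 0, 1], "fingers": 0},
    {"dp": [0, 0, 0], "turn": [0, 0, 1], "fingers": 0},
    {"dp": [0, 0, 0], "turn": [0, 0, 1], "fingers": 0},
    {"dp": [0, 0, 0], "turn": [0, 0, 1], "fingers": 0}
  ]
}}

```text
clock: 16.2
eef_pos: [430.2, -301.1, 244.1]
tcp_rot: [-3.139, -0.004, 1.152]
contact_force: [-0.2, -0.1, -1.0]
opening: 0.995
grasp_force: 0.0
```

Request:
{"method": "play_rows", "body": {
  "rows": [
    {"dp": [0, 0, 0], "turn": [0, 0, 1], "fingers": 0},
    {"dp": [0, 0, 0], "turn": [0, 0, 1], "fingers": 0},
    {"dp": [0, 0, 0], "turn": [0, 0, 1], "fingers": 0},
    {"dp": [0, 0, 0], "turn": [0, 0, 1], "fingers": 0},
    {"dp": [0, 0, 0], "turn": [0, 0, 1], "fingers": 0}
  ]
}}

```text
clock: 16.62
eef_pos: [430.2, -301.1, 244.1]
tcp_rot: [-3.137, -0.002, 0.628]
contact_force: [-0.2, 0.5, 0.8]
opening: 0.995
grasp_force: 0.0
```

Request:
{"method": "play_rows", "body": {
  "rows": [
    {"dp": [0, 0, 0], "turn": [0, 0, 1], "fingers": 0},
    {"dp": [0, 0, 0], "turn": [0, 0, 1], "fingers": 0},
    {"dp": [0, 0, 0], "turn": [0, 0, 1], "fingers": 0},
    {"dp": [0, 0, 0], "turn": [0, 0, 1], "fingers": 0},
    {"dp": [0, 0, 0], "turn": [0, 0, 1], "fingers": 0}
  ]
}}

```text
clock: 17.03
eef_pos: [430.3, -301.1, 244.1]
tcp_rot: [-3.137, 0.0, 0.104]
contact_force: [-0.5, 0.1, -0.5]
opening: 0.999
grasp_force: 0.0
```

Run:
```python
from h import *
to([430,-300,243],[-np.pi,0,-.048])
```

```text
t17.03 p [ 430.3 -301.1  244.1] rpy [-3.137  0.     0.104] q [-0.6156, 0.1863, 1.8293, 0.0035, 1.1293, 0.8492] op0.999 gf0.0 F [-0.5  0.1 -0.5]
dp units [-0.003 -0.029  0.028]
turn units [-0.043  0.007  1.456]
```

Request:
{"method": "play_rows", "body": {
  "rows": [
    {"dp": [0, 0, 0], "turn": [0, 0, 0.73], "fingers": 0},
    {"dp": [0, 0, 0], "turn": [0, 0, 0.73], "fingers": 0},
    {"dp": [0.04, 0.035, 0.25], "turn": [0, 0.5, 0], "fingers": 0},
    {"dp": [0.03, 0.035, 0.25], "turn": [0, 0.5, 0], "fingers": 0},
    {"dp": [0.02, 0.035, 0.25], "turn": [0, 0.5, 0], "fingers": 0}
  ]
}}

```text
clock: 17.45
eef_pos: [435.5, -306.0, 214.4]
tcp_rot: [-3.139, -0.159, -0.044]
contact_force: [1.1, 0.4, 0.0]
opening: 1.0
grasp_force: 0.0
```

Request:
{"method": "play_rows", "body": {
  "rows": [
    {"dp": [0, 0.035, 0.25], "turn": [0, 0.5, 0], "fingers": 0},
    {"dp": [-0.01, 0.035, 0.25], "turn": [0, 0.5, 0], "fingers": 0},
    {"dp": [-0.03, 0.035, 0.25], "turn": [0, 0.5, 0], "fingers": 0},
    {"dp": [-0.04, 0.035, 0.25], "turn": [0, 0.5, 0], "fingers": 0},
    {"dp": [-0.06, 0.035, 0.25], "turn": [0, 0.5, 0], "fingers": 0}
  ]
}}

```text
clock: 17.87
eef_pos: [442.0, -314.3, 164.7]
tcp_rot: [3.141, -0.42, -0.045]
contact_force: [1.1, 0.9, -0.2]
opening: 1.0
grasp_force: 0.0
```

Request:
{"method": "play_rows", "body": {
  "rows": [
    {"dp": [-0.07, 0.035, 0.24], "turn": [0, 0.5, 0], "fingers": 0},
    {"dp": [-0.08, 0.035, 0.24], "turn": [0, 0.4, 0], "fingers": 0},
    {"dp": [-0.09, 0.035, 0.23], "turn": [0, 0.4, 0], "fingers": 0},
    {"dp": [-0.1, 0.035, 0.23], "turn": [0, 0.4, 0], "fingers": 0},
    {"dp": [-0.11, 0.035, 0.22], "turn": [0, 0.4, 0], "fingers": 0}
  ]
}}

```text
clock: 18.28
eef_pos: [448.1, -322.1, 116.0]
tcp_rot: [3.139, -0.635, -0.045]
contact_force: [0.6, -0.1, 0.3]
opening: 0.998
grasp_force: 0.0
```

Run:
```python
from h import *
from plan import start
P,R=start(np.radians(45),1,75); print(P,R.as_euler('xyz')); to(P,R.as_euler('xyz'))
```

```text
[ 454.78538247 -321.20359532   95.35533906] [ 3.14159265 -0.78539816 -0.048     ]
t18.28 p [ 448.1 -322.1  116. ] rpy [ 3.139 -0.635 -0.045] q [-0.9088, 0.3063, 2.2477, 1.3027, 0.4847, -0.4536] op0.998 gf0.0 F [ 0.6 -0.1  0.3]
dp units [-0.173 -0.031  0.514]
turn units [0.009 1.433 0.025]
```

Request:
{"method": "play_rows", "body": {
  "rows": [
    {"dp": [-0.04, -0.01, 0.13], "turn": [0, 0.36, 0], "fingers": 0},
    {"dp": [-0.04, -0.01, 0.13], "turn": [0, 0.36, 0], "fingers": 0},
    {"dp": [-0.04, -0.01, 0.13], "turn": [0, 0.36, 0], "fingers": 0},
    {"dp": [-0.05, 0, 0.12], "turn": [0, 0.35, 0], "fingers": 0},
    {"dp": [0, 0, 0], "turn": [0, 0, 0], "fingers": 0}
  ]
}}

```text
clock: 18.7
eef_pos: [454.8, -320.3, 94.3]
tcp_rot: [-3.141, -0.782, -0.048]
contact_force: [-0.6, 0.3, -0.8]
opening: 0.996
grasp_force: 0.0
```

Run:
```python
from h import *
from plan import start,foot,band3
P,R=start(np.radians(45),1,0); to(P,R.as_euler('xyz'))
w=grab('wrist'); n=np.array([-foot[1],foot[0],0])
pts=[band3+s*33*n for s in(1,-1)]; print('band edges px',proj(w,pts).round(1).tolist())
print('foot top',proj(w,[band3+foot*80.5+[0,0,17]]).round(1))
c=proj(w,[band3])[0]; g=cv2.cvtColor(w['pixels'],cv2.COLOR_RGB2GRAY)
for dv in(-40,-20,0,20):
    v=int(c[1]+dv)
    if 0<=v<480:
        row=cv2.GaussianBlur(g,(5,5),0)[v].astype(float); d=np.abs(np.gradient(row)); pk=[i for i in range(1,639) if d[i]>5 and d[i]>=d[i-1] and d[i]>d[i+1]]; print(v,[(i,int(row[i-5]),int(row[min(639,i+5)])) for i in pk])
```

```text
t18.70 p [ 454.8 -320.3   94.3] rpy [-3.141 -0.782 -0.048] q [-0.9699, 0.4169, 2.3102, 1.7534, 0.6079, -0.9735] op0.996 gf0.0 F [-0.6  0.3 -0.8]
dp units [0.026 0.022 1.857]
turn units [-0.004  0.033 -0.   ]
band edges px [[263.3, 262.1], [386.8, 262.0]]
foot top [[324.7 128.5]]
222 [(13, 180, 67), (104, 69, 146), (109, 117, 169), (114, 146, 208), (279, 207, 137), (284, 148, 188), (450, 155, 111), (461, 110, 49), (520, 71, 159), (529, 157, 89), (561, 57, 160), (569, 162, 60), (572, 152, 57), (584, 66, 162), (593, 164, 10), (621, 16, 54)]
242 [(49, 71, 170), (69, 174, 108), (109, 108, 142), (115, 158, 52), (131, 52, 203), (268, 206, 140), (274, 147, 173), (385, 186, 195), (389, 170, 211), (421, 205, 125), (455, 88, 47), (569, 72, 201), (585, 204, 127), (599, 126, 7), (631, 15, 54)]
262 [(28, 60, 177), (42, 181, 82), (106, 95, 129), (112, 149, 55), (139, 52, 214), (267, 206, 141), (274, 128, 177), (388, 180, 196), (392, 164, 213), (422, 213, 134), (438, 124, 86), (451, 85, 70), (455, 100, 51), (519, 69, 174), (593, 208, 128), (608, 125, 6)]
282 [(17, 53, 168), (30, 175, 72), (96, 88, 133), (102, 152, 60), (142, 51, 92), (155, 96, 148), (161, 125, 174), (266, 209, 140), (276, 140, 79), (394, 73, 213), (431, 210, 135), (448, 134, 92), (509, 87, 178), (602, 206, 130), (616, 129, 7)]
```

Request:
{"method": "play_rows", "body": {
  "rows": [
    {"dp": [0.02, 0.08, 0], "turn": [0, 0, 0], "fingers": 0},
    {"dp": [0, 0, 0.45], "turn": [0, 0, 0], "fingers": 0},
    {"dp": [0, 0, 0.5], "turn": [0, 0, 0], "fingers": 0},
    {"dp": [0, 0, 0.5], "turn": [0, 0, 0], "fingers": 0},
    {"dp": [0, 0, 0.4], "turn": [0, 0, 0], "fingers": 0}
  ]
}}

```text
clock: 19.17
eef_pos: [510.0, -325.1, 43.9]
tcp_rot: [3.141, -0.782, -0.043]
contact_force: [-0.1, -0.6, 0.3]
opening: 1.002
grasp_force: 0.0
```

Request:
{"method": "play_rows", "body": {
  "rows": [
    {"dp": [0, 0, 0], "turn": [0, 0, 0], "fingers": 0.1},
    {"dp": [0, 0, 0], "turn": [0, 0, 0], "fingers": 0.15},
    {"dp": [0, 0, 0], "turn": [0, 0, 0], "fingers": 0.2},
    {"dp": [0, 0, 0], "turn": [0, 0, 0], "fingers": 0.25},
    {"dp": [0, 0, 0], "turn": [0, 0, 0], "fingers": 0.4}
  ],
  "force": 60
}}

```text
clock: 19.58
eef_pos: [508.5, -325.9, 45.2]
tcp_rot: [3.14, -0.782, -0.046]
contact_force: [-0.2, -5.9, 0.5]
opening: 0.769
grasp_force: 65.8
```

Request:
{"method": "play_rows", "body": {
  "rows": [
    {"dp": [0, 0, 0], "turn": [0, 0, 0], "fingers": 0.4},
    {"dp": [0, 0, 0], "turn": [0, 0, 0], "fingers": 0.4},
    {"dp": [0, 0, 0], "turn": [0, 0, 0], "fingers": 0.4}
  ]
}}

```text
clock: 19.83
eef_pos: [508.5, -325.9, 45.3]
tcp_rot: [3.14, -0.782, -0.045]
contact_force: [-0.9, -5.2, 0.4]
opening: 0.765
grasp_force: 65.8
```

```bash
python3 -c "
from h import *
st()"
```

```text
t19.83 p [ 508.5 -325.9   45.3] rpy [ 3.14  -0.782 -0.045] q [-0.8701, 0.5642, 2.2391, 1.9682, 0.5948, -1.123] op0.765 gf65.8 F [-0.9 -5.2  0.4]
```

Request:
{"method": "play_rows", "body": {
  "rows": [
    {"dp": [0.1, 0, -0.1], "turn": [0, 0, 0], "fingers": 0.4},
    {"dp": [0.2, 0, -0.2], "turn": [0, 0, 0], "fingers": 0.4},
    {"dp": [0.35, 0, -0.35], "turn": [0, 0, 0], "fingers": 0.4},
    {"dp": [0.35, 0, -0.35], "turn": [0, 0, 0], "fingers": 0.4},
    {"dp": [0.35, 0, -0.35], "turn": [0, 0, 0], "fingers": 0.4}
  ]
}}

```text
clock: 20.25
eef_pos: [507.9, -323.7, 121.2]
tcp_rot: [-3.14, -0.78, -0.045]
contact_force: [0.6, 1.0, -1.0]
opening: 0.765
grasp_force: 66.4
```

Request:
{"method": "play_rows", "body": {
  "rows": [
    {"dp": [0.35, 0, -0.35], "turn": [0, 0, 0], "fingers": 0.4},
    {"dp": [0.2, 0, -0.2], "turn": [0, 0, 0], "fingers": 0.4},
    {"dp": [0, 0, 0], "turn": [0, 0, 0], "fingers": 0.4}
  ]
}}

```text
clock: 20.5
eef_pos: [509.2, -324.8, 154.6]
tcp_rot: [3.138, -0.784, -0.042]
contact_force: [0.6, -0.7, -1.4]
opening: 0.769
grasp_force: 66.4
```

Run:
```python
from h import *
from path import *
p0,R0=st()
s=r.sense(); q=np.array(s['qpos'])
# where is the tumbler's foot now seen: scene/top dark test skipped; plan rotation -15 about y with rise of 90 mm, moving +y 60
R=Ro.from_matrix(R0); P=p0.copy()
n=30; Rf=R*Ro.from_rotvec([0,-np.pi/2,0]); d=np.array([0,40,85.])/n
rows=[]
for i in range(n):
    Ri=R*Ro.from_rotvec([0,-np.pi/2*i/n,0]); rows.append((Ri.inv().apply(d),[0,-3,0]))
    if i%5==0: print(i,(Ri.inv().apply(d)/40))
run(q,P,R,rows)
```

```text
t20.50 p [ 509.2 -324.8  154.6] rpy [ 3.14 -0.78 -0.04] q [-0.8682, 0.3123, 2.2137, 1.5387, 0.5439, -0.617] op0.769 gf66.4 F [ 0.6 -0.7 -1.4]
0 [ 0.05 -0.03 -0.05]
5 [ 0.03 -0.03 -0.06]
10 [ 0.02 -0.03 -0.07]
15 [-0.   -0.03 -0.07]
20 [-0.02 -0.03 -0.07]
25 [-0.04 -0.03 -0.06]
q [-0.37  0.71  1.24 -0.25  1.93  1.24] max step [0.03 0.03 0.04 0.18 0.06 0.19] P [ 509.19 -284.78  239.59]
```

Request:
{"method": "play_rows", "body": {
  "rows": [
    {"dp": [0.05, -0.03, -0.05], "turn": [0, -0.3, 0], "fingers": 0.4},
    {"dp": [0.05, -0.03, -0.05], "turn": [0, -0.45, 0], "fingers": 0.4},
    {"dp": [0.04, -0.03, -0.06], "turn": [0, -0.45, 0], "fingers": 0.4},
    {"dp": [0.04, -0.03, -0.06], "turn": [0, -0.45, 0], "fingers": 0.4},
    {"dp": [0.03, -0.03, -0.06], "turn": [0, -0.45, 0], "fingers": 0.4}
  ]
}}

```text
clock: 20.92
eef_pos: [507.4, -317.8, 164.8]
tcp_rot: [-3.14, -0.558, -0.045]
contact_force: [0.6, 0.9, -1.0]
opening: 0.765
grasp_force: 66.4
```

Request:
{"method": "play_rows", "body": {
  "rows": [
    {"dp": [0.03, -0.03, -0.06], "turn": [0, -0.45, 0], "fingers": 0.4},
    {"dp": [0.03, -0.03, -0.06], "turn": [0, -0.45, 0], "fingers": 0.4},
    {"dp": [0.02, -0.03, -0.07], "turn": [0, -0.45, 0], "fingers": 0.4},
    {"dp": [0.02, -0.03, -0.07], "turn": [0, -0.45, 0], "fingers": 0.4},
    {"dp": [0.02, -0.03, -0.07], "turn": [0, -0.45, 0], "fingers": 0.4}
  ]
}}

```text
clock: 21.33
eef_pos: [505.9, -311.4, 178.6]
tcp_rot: [-3.14, -0.322, -0.044]
contact_force: [0.8, -0.4, -2.0]
opening: 0.765
grasp_force: 66.4
```

Request:
{"method": "play_rows", "body": {
  "rows": [
    {"dp": [0.02, -0.03, -0.07], "turn": [0, -0.5, 0], "fingers": 0.4},
    {"dp": [0.01, -0.03, -0.07], "turn": [0, -0.5, 0], "fingers": 0.4},
    {"dp": [0.01, -0.03, -0.07], "turn": [0, -0.5, 0], "fingers": 0.4},
    {"dp": [0, -0.03, -0.07], "turn": [0, -0.5, 0], "fingers": 0.4},
    {"dp": [0, -0.03, -0.07], "turn": [0, -0.5, 0], "fingers": 0.4}
  ]
}}

```text
clock: 21.75
eef_pos: [504.8, -305.4, 192.8]
tcp_rot: [-3.139, -0.06, -0.044]
contact_force: [-0.0, 0.4, -1.4]
opening: 0.767
grasp_force: 66.4
```

Request:
{"method": "play_rows", "body": {
  "rows": [
    {"dp": [0, -0.03, -0.07], "turn": [0, -0.6, 0], "fingers": 0.4},
    {"dp": [0, -0.03, -0.07], "turn": [0, -0.6, 0], "fingers": 0.4},
    {"dp": [-0.01, -0.03, -0.07], "turn": [0, -0.6, 0], "fingers": 0.4},
    {"dp": [-0.02, -0.03, -0.07], "turn": [0, -0.6, 0], "fingers": 0.4},
    {"dp": [-0.02, -0.03, -0.07], "turn": [0, -0.6, 0], "fingers": 0.4}
  ]
}}

```text
clock: 22.17
eef_pos: [504.2, -299.4, 207.1]
tcp_rot: [-3.139, 0.255, -0.043]
contact_force: [0.2, 0.0, -1.6]
opening: 0.764
grasp_force: 66.3
```

Request:
{"method": "play_rows", "body": {
  "rows": [
    {"dp": [-0.03, -0.03, -0.07], "turn": [0, -0.7, 0], "fingers": 0.4},
    {"dp": [-0.03, -0.03, -0.06], "turn": [0, -0.7, 0], "fingers": 0.4},
    {"dp": [-0.04, -0.03, -0.06], "turn": [0, -0.7, 0], "fingers": 0.4},
    {"dp": [-0.04, -0.03, -0.06], "turn": [0, -0.7, 0], "fingers": 0.4},
    {"dp": [-0.04, -0.03, -0.06], "turn": [0, -0.7, 0], "fingers": 0.4}
  ]
}}

```text
clock: 22.58
eef_pos: [502.9, -293.4, 221.3]
tcp_rot: [-3.138, 0.621, -0.041]
contact_force: [-0.1, -0.9, -1.4]
opening: 0.768
grasp_force: 66.3
```

Run:
```python
from h import *
p,R=st()
R0=Ro.from_euler('xyz',[3.1405,-.7815,-.045]).as_matrix()
ax=R0.T@np.array([-np.cos(-.048),-np.sin(-.048),0]); print('axis now',R@ax,'mouth; R:',R.round(2).tolist())
t=Ro.from_rotvec([0,-np.pi/2,0]).as_matrix(); Rt=R0@t; print('turn left',np.degrees(Ro.from_matrix(R.T@Rt).as_rotvec())/6)
```

```text
t22.58 p [ 502.9 -293.4  221.3] rpy [-3.138  0.621 -0.041] q [-0.4092, 0.6321, 1.3525, -0.2106, 1.7432, 1.2307] op0.768 gf66.3 F [-0.1 -0.9 -1.4]
axis now [-0.16705923  0.00664388  0.98592448] mouth; R: [[0.81, -0.04, -0.58], [-0.03, -1.0, 0.03], [-0.58, -0.0, -0.81]]
turn left [-0.01292649 -1.60407621  0.03908447]
```

Request:
{"method": "play_rows", "body": {
  "rows": [
    {"dp": [-0.02, 0, 0], "turn": [0, -0.6, 0], "fingers": 0.4},
    {"dp": [-0.02, 0, 0], "turn": [0, -0.6, 0], "fingers": 0.4},
    {"dp": [0, 0, 0], "turn": [0, -0.4, 0], "fingers": 0.4},
    {"dp": [0, 0, 0], "turn": [0, 0, 0], "fingers": 0.4},
    {"dp": [0, 0, 0], "turn": [0, 0, 0], "fingers": 0.4}
  ]
}}

```text
clock: 23.0
eef_pos: [501.7, -293.4, 221.2]
tcp_rot: [-3.137, 0.786, -0.04]
contact_force: [-0.2, 0.6, -2.3]
opening: 0.77
grasp_force: 66.4
```

Run:
```python
from h import *
np.set_printoptions(precision=2,suppress=True)
p,R=st()
R0=Ro.from_euler('xyz',[3.1405,-.7815,-.045]).as_matrix()
ax=R0.T@np.array([-np.cos(-.045),-np.sin(-.045),0]); print('axis now',R@ax)
f=R0.T@(np.array([570.4,-328.7,60])-[508.5,-325.9,45.3]); f[1]=0; print('foot rel world',R@f)
g=grab('top'); gr=cv2.cvtColor(g['pixels'],cv2.COLOR_RGB2GRAY)
for name,P,R_ in(('pile',[548,173,132],33),('beaker',[572,8,85],33)):
    c=proj(g,[P])[0]; rp=np.linalg.norm(proj(g,[np.add(P,[0,R_,0])])[0]-c); k=8
    x0,y0=int(c[0])-30,int(c[1])-30
    im=cv2.resize(gr[y0:y0+60,x0:x0+60],None,fx=k,fy=k,interpolation=cv2.INTER_CUBIC)
    h=cv2.HoughCircles(im,cv2.HOUGH_GRADIENT_ALT,1.5,20,param1=100,param2=.6,minRadius=int(rp*k*.8),maxRadius=int(rp*k*1.15))
    print(name,'pred',c,rp)
    if h is not None:
        for q in h[0][:4]:
            u=x0+(q[0]+.5)/k-.5; v=y0+(q[1]+.5)/k-.5; print(u,v,q[2]/k,onz(g,u,v,P[2]))
```

```text
t23.00 p [ 501.7 -293.4  221.2] rpy [-3.14  0.79 -0.04] q [-0.3906, 0.7251, 1.2674, -0.2542, 1.8945, 1.2357] op0.770 gf66.4 F [-0.2  0.6 -2.3]
axis now [-0. -0.  1.]
foot rel world [ 14.93  -0.44 -61.91]
pile pred [185.48 261.12] 17.77299367591783
beaker pred [276.2  247.26] 17.003962086673123
```

Run:
```python
from h import *
np.set_printoptions(precision=2,suppress=True)
g=grab('top'); gr=cv2.cvtColor(g['pixels'],cv2.COLOR_RGB2GRAY)
for name,P in(('pile',[548,173,132]),('beaker',[572,8,85]),('held',[516.6,-293.8,254])):
    c=proj(g,[P])[0]; rp=np.linalg.norm(proj(g,[np.add(P,[0,33,0])])[0]-c); k=6
    x0,y0=int(c[0])-30,int(c[1])-30
    im=cv2.resize(gr[y0:y0+60,x0:x0+60],None,fx=k,fy=k,interpolation=cv2.INTER_CUBIC)
    h=cv2.HoughCircles(im,cv2.HOUGH_GRADIENT,1.5,6,param1=60,param2=10,minRadius=int(rp*k*.92),maxRadius=int(rp*k*1.06))
    print(name,'pred',c,rp)
    if h is not None:
        for q in h[0][:4]:
            u=x0+(q[0]+.5)/k-.5; v=y0+(q[1]+.5)/k-.5; print(u,v,q[2]/k,onz(g,u,v,P[2]))
```

```text
pile pred [185.48 261.12] 17.77299367591783
beaker pred [276.2  247.26] 17.003962086673123
held pred [459.29 242.75] 20.49118005651673
```

Run:
```python
from h import *
np.set_printoptions(precision=2,suppress=True)
g=grab('top'); gr=cv2.cvtColor(g['pixels'],cv2.COLOR_RGB2GRAY)
for name,P in(('pile',[548,173,132]),('beaker',[572,8,85]),('held',[516.6,-293.8,254])):
    c=proj(g,[P])[0]; rp=np.linalg.norm(proj(g,[np.add(P,[0,33,0])])[0]-c); k=3
    x0,y0=int(c[0])-32,int(c[1])-32
    im=cv2.resize(gr[y0:y0+64,x0:x0+64],None,fx=k,fy=k,interpolation=cv2.INTER_CUBIC)
    print(name,'pred',c,rp,'edges',(cv2.Canny(im,40,80)>0).sum())
    for p2 in(20,14,9):
        h=cv2.HoughCircles(im,cv2.HOUGH_GRADIENT,1,5,param1=80,param2=p2,minRadius=int(rp*k*.9),maxRadius=int(rp*k*1.08)+1)
        if h is not None: break
    if h is not None:
        for q in np.reshape(h,(-1,3))[:3]:
            u=x0+(q[0]+.5)/k-.5; v=y0+(q[1]+.5)/k-.5; print(p2,u,v,q[2]/k,onz(g,u,v,P[2]))
```

```text
pile pred [185.48 261.12] 17.77299367591783 edges 0
beaker pred [276.2  247.26] 17.003962086673123 edges 0
held pred [459.29 242.75] 20.49118005651673 edges 171
```

Run:
```python
from h import *
from path import *
np.set_printoptions(precision=1,suppress=True)
g=grab('top');s=grab('scene')
def tri(a,b):
    o1,d1=ray(g,*a);o2,d2=ray(s,*b); A=np.c_[d1,-d2]; t=np.linalg.lstsq(A,o2-o1,rcond=None)[0]; return (o1+d1*t[0]+o2+d2*t[1])/2,np.linalg.norm(o1+d1*t[0]-o2-d2*t[1])
print('base',onz(g,363,122,0)); print('tip',tri((343,104),(318,282))); print('top',tri((370,70),(298,300)))
print('jar',onz(g,222,175,0),'can',onz(g,155,215,0))
q=np.array(r.sense()['qpos']); P,R=st(); R=Ro.from_matrix(R)
rows=[(np.array([.015,-.78,-.015])*40,[0,0,0])]*15
for i in range(3):
    q,P,R=run(q,P,R,rows[:5]); print('wrist j5 at',P-R.apply([0,0,340]),'cam',P+R.apply([67,0,-142]))
```

```text
base [ 867.9 -199.6    0. ]
tip (array([ 810.6, -137.4,  189.8]), np.float64(2.9356386433937347))
top (array([ 862.6, -187.2,  216.2]), np.float64(10.168458082593109))
jar [765.1 124.    0. ] can [684.8 273.6   0. ]
t23.25 p [ 501.9 -293.7  223.1] rpy [-3.1  0.8 -0. ] q [-0.3909, 0.7223, 1.2669, -0.2547, 1.8952, 1.2361] op0.768 gf66.4 F [-0.3  0.1 -0.4]
q [-0.2  0.7  1.4 -0.1  1.9  1.4] max step [0. 0. 0. 0. 0. 0.] P [ 513.  -138.   223.4]
wrist j5 at [ 752.6 -149.   464.3] cam [ 660.5 -144.6  276.7]
q [0.  0.7 1.4 0.  1.9 1.6] max step [0. 0. 0. 0. 0. 0.] P [524.1  17.6 223.7]
wrist j5 at [763.7   6.7 464.6] cam [671.6  11.  277. ]
q [0.2 0.7 1.3 0.2 1.9 1.8] max step [0. 0. 0. 0. 0. 0.] P [535.2 173.3 223.9]
wrist j5 at [774.8 162.3 464.9] cam [682.7 166.7 277.3]
```

Faucet top is about 216 mm high at x ≈ 810–865, well clear. Moving across to the pile.

Request:
{"method": "play_rows", "body": {
  "rows": [
    {"dp": [0.01, -0.4, -0.01], "turn": [0, 0, 0], "fingers": 0.4},
    {"dp": [0.02, -0.7, -0.02], "turn": [0, 0, 0], "fingers": 0.4},
    {"dp": [0.02, -0.8, -0.02], "turn": [0, 0, 0], "fingers": 0.4},
    {"dp": [0.02, -0.8, -0.02], "turn": [0, 0, 0], "fingers": 0.4},
    {"dp": [0.02, -0.8, -0.02], "turn": [0, 0, 0], "fingers": 0.4}
  ]
}}

```text
clock: 23.67
eef_pos: [513.1, -151.9, 223.2]
tcp_rot: [-3.139, 0.784, -0.042]
contact_force: [0.9, 0.3, -1.7]
opening: 0.766
grasp_force: 66.4
```

Request:
{"method": "play_rows", "body": {
  "rows": [
    {"dp": [0.01, -0.8, -0.01], "turn": [0, 0, 0], "fingers": 0.4},
    {"dp": [0.02, -0.8, -0.02], "turn": [0, 0, 0], "fingers": 0.4},
    {"dp": [0.02, -0.8, -0.02], "turn": [0, 0, 0], "fingers": 0.4},
    {"dp": [0.02, -0.8, -0.02], "turn": [0, 0, 0], "fingers": 0.4},
    {"dp": [0.02, -0.8, -0.02], "turn": [0, 0, 0], "fingers": 0.4}
  ]
}}

```text
clock: 24.08
eef_pos: [525.0, 8.0, 223.6]
tcp_rot: [-3.139, 0.784, -0.041]
contact_force: [-0.2, -0.3, -1.7]
opening: 0.767
grasp_force: 66.4
```

Request:
{"method": "play_rows", "body": {
  "rows": [
    {"dp": [0.01, -0.8, -0.01], "turn": [0, 0, 0], "fingers": 0.4},
    {"dp": [0.02, -0.8, -0.02], "turn": [0, 0, 0], "fingers": 0.4},
    {"dp": [0.02, -0.7, -0.02], "turn": [0, 0, 0], "fingers": 0.4},
    {"dp": [0.01, -0.5, -0.01], "turn": [0, 0, 0], "fingers": 0.4},
    {"dp": [0, -0.4, 0], "turn": [0, 0, 0], "fingers": 0.4}
  ]
}}

```text
clock: 24.5
eef_pos: [533.9, 136.0, 223.7]
tcp_rot: [-3.138, 0.784, -0.04]
contact_force: [-0.7, -0.4, -0.9]
opening: 0.763
grasp_force: 66.4
```

Run:
```python
from h import *
np.set_printoptions(precision=2,suppress=True)
p,R=st()
to([533.3,174.4,p[2]])
R0=Ro.from_euler('xyz',[3.1405,-.7815,-.045]).as_matrix()
ax=R0.T@np.array([-np.cos(-.045),-np.sin(-.045),0]); print('axis now',R@ax)
# scene silhouettes: row profiles through held body and pile band
s=grab('scene'); gr=cv2.GaussianBlur(cv2.cvtColor(s['pixels'],cv2.COLOR_RGB2GRAY),(3,3),0).astype(float)
foot=p+R@np.array(R0.T@np.array([61.9,-2.8,14.7])); foot=np.array([foot[0],foot[1],p[2]-61.9])
def edges(v,c,h=30):
    d=np.gradient(gr[v]); a=range(int(c-h),int(c+h)); return [(i,round(d[i],0)) for i in a if abs(d[i])>7 and abs(d[i])>=abs(d[i-1]) and abs(d[i])>abs(d[i+1])]
for z,b in((20,foot),(40,foot),(80,foot)):
    c=proj(s,[b+[0,0,z]])[0]; print('held z',z,c,edges(int(round(c[1])),c[0]))
for z in(30,50,87,116):
    c=proj(s,[[548.2,174,8+z]])[0]; print('pile z',z,c,edges(int(round(c[1])),c[0]))
```

```text
t24.50 p [533.9 136.  223.7] rpy [-3.14  0.78 -0.04] q [0.1581, 0.6949, 1.3172, 0.1509, 1.8998, 1.7609] op0.763 gf66.4 F [-0.7 -0.4 -0.9]
t24.50 p [533.9 136.  223.7] rpy [-3.14  0.78 -0.04] q [0.1581, 0.6949, 1.3172, 0.1509, 1.8998, 1.7609] op0.763 gf66.4 F [-0.7 -0.4 -0.9]
dp units [-0.04 -0.96  0.04]
axis now [-0.01 -0.    1.  ]
held z 20 [403.95 169.24] [(395, np.float64(-14.0)), (416, np.float64(27.0))]
held z 40 [404.87 159.97] [(381, np.float64(10.0)), (393, np.float64(-30.0)), (418, np.float64(26.0))]
held z 80 [406.73 140.86] [(381, np.float64(-40.0)), (395, np.float64(12.0)), (398, np.float64(-13.0)), (414, np.float64(11.0)), (424, np.float64(-18.0))]
pile z 30 [413.89 226.72] [(403, np.float64(-12.0)), (425, np.float64(27.0))]
pile z 50 [414.88 218.79] [(399, np.float64(8.0)), (402, np.float64(-14.0)), (429, np.float64(22.0)), (441, np.float64(-26.0))]
pile z 87 [416.75 203.68] [(400, np.float64(-15.0)), (433, np.float64(31.0)), (444, np.float64(-32.0))]
pile z 116 [418.25 191.43] [(393, np.float64(18.0)), (396, np.float64(-23.0)), (402, np.float64(-10.0)), (434, np.float64(34.0)), (441, np.float64(-34.0)), (445, np.float64(9.0))]
```

Request:
{"method": "play_rows", "body": {
  "rows": [
    {"dp": [-0.02, -0.4, 0.02], "turn": [0, 0, 0], "fingers": 0.4},
    {"dp": [-0.02, -0.4, 0.02], "turn": [0, 0, 0], "fingers": 0.4},
    {"dp": [0, -0.14, 0], "turn": [0, 0, 0], "fingers": 0.4},
    {"dp": [0, 0, 0], "turn": [0, 0, 0], "fingers": 0.4},
    {"dp": [0.2, 0, 0.2], "turn": [0, 0, 0], "fingers": 0.4}
  ]
}}

```text
clock: 24.97
eef_pos: [534.5, 171.3, 213.4]
tcp_rot: [-3.138, 0.782, -0.041]
contact_force: [-0.4, -0.6, -1.1]
opening: 0.765
grasp_force: 66.4
```

Request:
{"method": "play_rows", "body": {
  "rows": [
    {"dp": [0.25, 0, 0.25], "turn": [0, 0, 0], "fingers": 0.4},
    {"dp": [0.25, 0, 0.25], "turn": [0, 0, 0], "fingers": 0.4},
    {"dp": [0.25, 0, 0.25], "turn": [0, 0, 0], "fingers": 0.4},
    {"dp": [0, 0, 0], "turn": [0, 0, 0], "fingers": 0.4},
    {"dp": [0, 0, 0], "turn": [0, 0, 0], "fingers": 0.4}
  ]
}}

```text
clock: 25.38
eef_pos: [533.0, 170.8, 168.1]
tcp_rot: [-3.14, 0.788, -0.043]
contact_force: [0.8, -0.1, -1.2]
opening: 0.764
grasp_force: 66.4
```

Run:
```python
from h import *
np.set_printoptions(precision=2,suppress=True)
p,R=st(); to([533.3,174.0,p[2]])
R0=Ro.from_euler('xyz',[3.1405,-.7815,-.045]).as_matrix()
ax=R0.T@np.array([-np.cos(-.045),-np.sin(-.045),0]); print('axis now',R@ax)
s=grab('scene'); gr=cv2.GaussianBlur(cv2.cvtColor(s['pixels'],cv2.COLOR_RGB2GRAY),(3,3),0).astype(float)
foot=np.array([p[0]+14.9,p[1]-.4,p[2]-61.9])
def edges(v,c,h=30):
    d=np.gradient(gr[v]); a=range(int(c-h),int(c+h)); return [(i,round(d[i])) for i in a if abs(d[i])>7 and abs(d[i])>=abs(d[i-1]) and abs(d[i])>abs(d[i+1])]
for z in(45,55,60,80):
    c=proj(s,[foot+[0,0,z]])[0]; print('held z',z,c,edges(int(round(c[1])),c[0]))
for z in(30,50,87,116):
    c=proj(s,[[548.2,174,8+z]])[0]; print('pile z',z,c,edges(int(round(c[1])),c[0]))
```

```text
t25.38 p [533.  170.8 168.1] rpy [-3.14  0.79 -0.04] q [0.2013, 0.7606, 1.3285, 0.1795, 1.8212, 1.7898] op0.764 gf66.4 F [ 0.8 -0.1 -1.2]
t25.38 p [533.  170.8 168.1] rpy [-3.14  0.79 -0.04] q [0.2013, 0.7606, 1.3285, 0.1795, 1.8212, 1.7898] op0.764 gf66.4 F [ 0.8 -0.1 -1.2]
dp units [ 0.   -0.08 -0.  ]
axis now [-0. -0.  1.]
held z 45 [418.01 179.83] [(406, -14), (431, 28)]
held z 55 [418.53 175.4 ] [(399, -11), (434, 18)]
held z 60 [418.79 173.17] [(398, -25), (402, 9), (408, 9), (436, 23)]
held z 80 [419.85 164.13] [(391, 10), (396, -42), (410, 12), (413, -12), (419, 18), (422, -18)]
pile z 30 [413.89 226.72] [(403, -9), (425, 26)]
pile z 50 [414.88 218.79] [(402, -8), (429, 22), (441, -26)]
pile z 87 [416.75 203.68] [(400, -10), (433, 30), (444, -32)]
pile z 116 [418.25 191.43] [(396, -9), (401, -8), (435, 20), (441, -32), (445, 9)]
```

Request:
{"method": "play_rows", "body": {
  "rows": [
    {"dp": [0, -0.06, 0], "turn": [0, 0, 0], "fingers": 0.4},
    {"dp": [0.2, 0, 0.2], "turn": [0, 0, 0], "fingers": 0.4},
    {"dp": [0.2, 0, 0.2], "turn": [0, 0, 0], "fingers": 0.4},
    {"dp": [0.05, 0, 0.05], "turn": [0, 0, 0], "fingers": 0.4},
    {"dp": [0, 0, 0], "turn": [0, 0, 0], "fingers": 0.4}
  ]
}}

```text
clock: 25.85
eef_pos: [533.1, 173.6, 142.7]
tcp_rot: [-3.14, 0.787, -0.042]
contact_force: [-0.1, -0.1, -0.9]
opening: 0.764
grasp_force: 66.4
```

Request:
{"method": "play_rows", "body": {
  "rows": [
    {"dp": [0.05, 0, 0.05], "turn": [0, 0, 0], "fingers": 0.4},
    {"dp": [0, 0, 0], "turn": [0, 0, 0], "fingers": 0.4},
    {"dp": [0, 0, 0], "turn": [0, 0, 0], "fingers": 0.4}
  ]
}}

```text
clock: 26.1
eef_pos: [533.9, 173.7, 141.4]
tcp_rot: [-3.139, 0.785, -0.042]
contact_force: [-0.4, 0.1, -0.8]
opening: 0.768
grasp_force: 66.4
```

Request:
{"method": "play_rows", "body": {
  "rows": [
    {"dp": [0.04, 0, 0.04], "turn": [0, 0, 0], "fingers": 0.4},
    {"dp": [0, 0, 0], "turn": [0, 0, 0], "fingers": 0.4},
    {"dp": [0, 0, 0], "turn": [0, 0, 0], "fingers": 0.4}
  ]
}}

```text
clock: 26.35
eef_pos: [533.8, 173.7, 139.0]
tcp_rot: [-3.139, 0.785, -0.042]
contact_force: [0.5, -0.8, -2.0]
opening: 0.766
grasp_force: 66.4
```

Continue down, about 2 mm at a time.

Request:
{"method": "play_rows", "body": {
  "rows": [
    {"dp": [0.05, 0, 0.05], "turn": [0, 0, 0], "fingers": 0.4},
    {"dp": [0.04, 0, 0.04], "turn": [0, 0, 0], "fingers": 0.4},
    {"dp": [0, 0, 0], "turn": [0, 0, 0], "fingers": 0.4}
  ]
}}

```text
clock: 26.6
eef_pos: [533.6, 173.7, 133.4]
tcp_rot: [-3.139, 0.785, -0.042]
contact_force: [0.1, -0.9, -0.3]
opening: 0.76
grasp_force: 66.4
```

Request:
{"method": "play_rows", "body": {
  "rows": [
    {"dp": [0.04, 0, 0.04], "turn": [0, 0, 0], "fingers": 0.4},
    {"dp": [0, 0, 0], "turn": [0, 0, 0], "fingers": 0.4},
    {"dp": [0, 0, 0], "turn": [0, 0, 0], "fingers": 0.4}
  ]
}}

```text
clock: 26.85
eef_pos: [533.8, 173.7, 131.5]
tcp_rot: [-3.139, 0.785, -0.042]
contact_force: [-1.1, 0.4, -1.4]
opening: 0.766
grasp_force: 66.4
```

Request:
{"method": "play_rows", "body": {
  "rows": [
    {"dp": [0.03, 0, 0.03], "turn": [0, 0, 0], "fingers": 0.4},
    {"dp": [0, 0, 0], "turn": [0, 0, 0], "fingers": 0.4},
    {"dp": [0, 0, 0], "turn": [0, 0, 0], "fingers": 0.4}
  ]
}}

```text
clock: 27.1
eef_pos: [533.8, 173.7, 129.9]
tcp_rot: [-3.139, 0.785, -0.042]
contact_force: [-0.2, -0.1, -0.4]
opening: 0.767
grasp_force: 66.4
```

Request:
{"method": "play_rows", "body": {
  "rows": [
    {"dp": [0.03, 0, 0.03], "turn": [0, 0, 0], "fingers": 0.4},
    {"dp": [0, 0, 0], "turn": [0, 0, 0], "fingers": 0.4},
    {"dp": [0, 0, 0], "turn": [0, 0, 0], "fingers": 0.4}
  ]
}}

```text
clock: 27.35
eef_pos: [533.8, 173.7, 128.2]
tcp_rot: [-3.139, 0.785, -0.042]
contact_force: [0.2, -0.1, -1.9]
opening: 0.763
grasp_force: 66.4
```

Request:
{"method": "play_rows", "body": {
  "rows": [
    {"dp": [0.03, 0, 0.03], "turn": [0, 0, 0], "fingers": 0.4},
    {"dp": [0, 0, 0], "turn": [0, 0, 0], "fingers": 0.4},
    {"dp": [0, 0, 0], "turn": [0, 0, 0], "fingers": 0.4}
  ]
}}

```text
clock: 27.6
eef_pos: [533.8, 173.7, 126.6]
tcp_rot: [-3.139, 0.785, -0.042]
contact_force: [-0.1, -1.5, 0.1]
opening: 0.766
grasp_force: 66.7
```

Request:
{"method": "play_rows", "body": {
  "rows": [
    {"dp": [0.02, 0, 0.02], "turn": [0, 0, 0], "fingers": 0.4},
    {"dp": [0, 0, 0], "turn": [0, 0, 0], "fingers": 0.4},
    {"dp": [0, 0, 0], "turn": [0, 0, 0], "fingers": 0.4}
  ]
}}

```text
clock: 27.85
eef_pos: [533.8, 173.6, 125.9]
tcp_rot: [-3.139, 0.785, -0.042]
contact_force: [0.8, -2.5, 5.5]
opening: 0.767
grasp_force: 67.0
```

Request:
{"method": "play_rows", "body": {
  "rows": [
    {"dp": [0.02, 0, 0.02], "turn": [0, 0, 0], "fingers": 0.4},
    {"dp": [0, 0, 0], "turn": [0, 0, 0], "fingers": 0.4},
    {"dp": [0, 0, 0], "turn": [0, 0, 0], "fingers": 0.4}
  ]
}}

```text
clock: 28.1
eef_pos: [533.8, 173.3, 125.6]
tcp_rot: [-3.14, 0.786, -0.042]
contact_force: [-0.1, -3.9, 9.6]
opening: 0.769
grasp_force: 67.1
```

Request:
{"method": "play_rows", "body": {
  "rows": [
    {"dp": [-0.02, 0.04, -0.02], "turn": [0, 0, 0], "fingers": 0.4},
    {"dp": [0, 0, 0], "turn": [0, 0, 0], "fingers": 0.4},
    {"dp": [0.03, 0, 0.03], "turn": [0, 0, 0], "fingers": 0.4},
    {"dp": [0, 0, 0], "turn": [0, 0, 0], "fingers": 0.4},
    {"dp": [0, 0, 0], "turn": [0, 0, 0], "fingers": 0.4}
  ]
}}

```text
clock: 28.52
eef_pos: [533.6, 172.0, 125.2]
tcp_rot: [-3.139, 0.786, -0.042]
contact_force: [0.8, -1.6, 13.3]
opening: 0.769
grasp_force: 66.7
```

```bash
cat > chk.py <<'E'
from h import *
np.set_printoptions(precision=2,suppress=True)
s=grab('scene'); gr=cv2.GaussianBlur(cv2.cvtColor(s['pixels'],cv2.COLOR_RGB2GRAY),(3,3),0).astype(float)
def edges(a,h=3):
    d=np.gradient(a); return [(i,round(d[i])) for i in range(1,len(a)-1) if abs(d[i])>h and abs(d[i])>=abs(d[i-1]) and abs(d[i])>abs(d[i+1])]
for z in(30,50,80,95,108,120,135,145,155):
    c=proj(s,[[548.2,174,8+z]])[0]; v=int(round(c[1])); print(z,c,[(i+int(c[0])-30,d) for i,d in edges(gr[v][int(c[0])-30:int(c[0])+30],7)])
c=int(proj(s,[[548.2,174,100]])[0][0]); print('col',c,[(i+130,d) for i,d in edges(gr[130:260,c],2)])
for n,z in(('rim3 161',161),('rim2 132',132),('rim1 103',103),('step1 74',74)):print(n,proj(s,[[548.2+33*.95,174-33*.3,z],[548.2-31,184,z]]).round(1).tolist())
E
python3 chk.py; python3 -c "
from h import *
st()"
```

```text
30 [413.89 226.72] [(403, -8), (424, 28)]
50 [414.88 218.79] [(402, -9), (428, 18), (442, -24)]
80 [416.4  206.58] [(399, -8), (432, 32)]
95 [417.16 200.34] [(394, -10), (400, -8), (434, 10), (444, -19)]
108 [417.84 194.85] [(394, 9), (397, -12), (400, -8), (434, 10), (441, -17)]
120 [418.46 189.71] [(396, -28), (409, 10), (436, 24), (441, -32)]
135 [419.25 183.21] [(394, -22), (409, 11), (411, -10), (417, 11), (420, -12)]
145 [419.77 178.82] [(394, -24)]
155 [420.3  174.38] [(399, -20), (407, 11), (410, -8), (420, -10)]
col 417 [(131, 3), (141, 4), (145, -4), (149, 3), (164, 3), (169, -41), (173, 10), (179, -9), (182, 7), (185, -6), (190, 21), (243, -4), (248, -2), (252, 6), (257, -4)]
rim3 161 [[423.6, 183.7], [417.0, 167.3]]
rim2 132 [[422.0, 196.6], [415.6, 179.8]]
rim1 103 [[420.4, 209.2], [414.2, 192.0]]
step1 74 [[418.8, 221.3], [412.8, 203.8]]
t28.57 p [533.6 172.1 125.2] rpy [-3.139  0.786 -0.042] q [0.2029, 0.8077, 1.3416, 0.1777, 1.7599, 1.7791] op0.762 gf66.7 F [-0.4 -2.  13. ]
```

Request:
{"method": "play_rows", "body": {
  "rows": [
    {"dp": [-0.02, 0, -0.02], "turn": [0, 0, 0], "fingers": 0.25},
    {"dp": [0, 0, 0], "turn": [0, 0, 0], "fingers": 0.15},
    {"dp": [0, 0, 0], "turn": [0, 0, 0], "fingers": 0},
    {"dp": [0, 0, 0], "turn": [0, 0, 0], "fingers": 0},
    {"dp": [0, 0, 0], "turn": [0, 0, 0], "fingers": 0}
  ]
}}

```text
clock: 28.98
eef_pos: [533.7, 172.2, 124.4]
tcp_rot: [-3.139, 0.785, -0.042]
contact_force: [0.3, 0.3, -0.1]
opening: 1.002
grasp_force: 0.0
```

```bash
python3 chk.py; python3 -c "
from h import *
st()"
```

```text
30 [413.89 226.72] [(403, -8), (425, 26)]
50 [414.88 218.79] [(402, -9), (429, 19), (441, -24)]
80 [416.4  206.58] [(400, -9), (432, 29)]
95 [417.16 200.34] [(394, -10), (401, -8), (434, 12), (444, -17)]
108 [417.84 194.85] [(435, 10), (441, -17)]
120 [418.46 189.71] [(392, -28), (407, 9), (436, 22), (441, -30)]
135 [419.25 183.21] [(390, -21), (415, 24), (419, -18)]
145 [419.77 178.82] [(392, -16)]
155 [420.3  174.38] [(399, -17), (420, -9), (447, 11)]
col 417 [(131, 3), (141, 4), (145, -4), (149, 4), (164, 3), (169, -42), (173, 9), (178, -7), (181, 18), (186, -22), (190, 20), (243, -4), (248, -2), (252, 6), (257, -4)]
rim3 161 [[423.6, 183.7], [417.0, 167.3]]
rim2 132 [[422.0, 196.6], [415.6, 179.8]]
rim1 103 [[420.4, 209.2], [414.2, 192.0]]
step1 74 [[418.8, 221.3], [412.8, 203.8]]
t29.03 p [533.6 172.2 124.5] rpy [-3.139  0.785 -0.042] q [0.203, 0.8081, 1.3423, 0.1779, 1.758, 1.7791] op1.001 gf0.0 F [ 0.4 -0.5 -0.4]
```

Retreat along the tool axis, then check the finished pile.

Request:
{"method": "play_rows", "body": {
  "rows": [
    {"dp": [0, 0, -0.2], "turn": [0, 0, 0], "fingers": 0},
    {"dp": [0, 0, -0.4], "turn": [0, 0, 0], "fingers": 0},
    {"dp": [0, 0, -0.6], "turn": [0, 0, 0], "fingers": 0},
    {"dp": [0, 0, -0.7], "turn": [0, 0, 0], "fingers": 0},
    {"dp": [0, 0, -0.7], "turn": [0, 0, 0], "fingers": 0}
  ]
}}

```text
clock: 29.45
eef_pos: [608.0, 168.7, 199.7]
tcp_rot: [-3.139, 0.785, -0.042]
contact_force: [0.8, -0.0, -0.4]
opening: 1.0
grasp_force: 0.0
```

Request:
{"method": "play_rows", "body": {
  "rows": [
    {"dp": [-0.5, 0, -0.5], "turn": [0, 0, 0], "fingers": 0},
    {"dp": [-0.6, 0, -0.6], "turn": [0, 0, 0], "fingers": 0},
    {"dp": [-0.6, 0, -0.6], "turn": [0, 0, 0], "fingers": 0},
    {"dp": [-0.3, 0.5, -0.3], "turn": [0, 0, 0], "fingers": 0},
    {"dp": [0, 0, 0], "turn": [0, 0, 0], "fingers": 0}
  ]
}}

```text
clock: 29.87
eef_pos: [607.7, 146.2, 316.5]
tcp_rot: [-3.139, 0.778, -0.042]
contact_force: [0.6, -0.8, 0.6]
opening: 1.001
grasp_force: 0.0
```

```bash
python3 chk.py; python3 -c "
from h import *
st()"
```

```text
30 [413.89 226.72] [(403, -10), (425, 27)]
50 [414.88 218.79] [(400, 11), (402, -19), (429, 22), (441, -26)]
80 [416.4  206.58] [(399, -10), (432, 30)]
95 [417.16 200.34] [(392, -8), (401, -10), (434, 32), (444, -38)]
108 [417.84 194.85] [(394, 18), (397, -18), (401, -12), (435, 30), (441, -37)]
120 [418.46 189.71] [(402, -12), (435, 32), (441, -30), (445, 8)]
135 [419.25 183.21] [(402, -14), (423, 14), (429, -20), (436, 25)]
145 [419.77 178.82] [(402, -13), (435, 33)]
155 [420.3  174.38] [(401, 8), (405, -17), (433, 20)]
col 417 [(141, 3), (144, -4), (149, 3), (164, 4), (169, -22), (180, 10), (182, -6), (186, -6), (243, -4), (249, 4), (252, 10), (254, -6), (258, 8)]
rim3 161 [[423.6, 183.7], [417.0, 167.3]]
rim2 132 [[422.0, 196.6], [415.6, 179.8]]
rim1 103 [[420.4, 209.2], [414.2, 192.0]]
step1 74 [[418.8, 221.3], [412.8, 203.8]]
t29.92 p [607.2 147.1 313.9] rpy [-3.138  0.781 -0.043] q [0.1569, 0.7459, 1.0214, 0.17, 2.1377, 1.8056] op1.004 gf0.0 F [-0.6 -0.5 -0.4]
```

```bash
python3 -c "
from rig import r
print(r.sign_off())"
```

```text
the job is handed in; nothing more can be done
None
```

I handed the job in at about 30 s of robot time: beaker_1 stands on the white tray and tumbler_2, then tumbler_3, are nested on tumbler_1 on the mat. I confirmed tumbler_2 seated by picture; tumbler_3 seated and upright I checked only by camera edge positions and contact force, having used all 10 views, and `sign_off` returned no verdict.

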